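Pack, latch and log a case of small finds

ROBOT

A 6-joint arm with a two-finger parallel gripper is mounted at the origin on the work surface. World frame = base frame: x ahead of the robot, y to its left, z up, the work surface at z = 0. Lengths are in mm, angles in degrees, forces in N, time in s.
With the tool pointing down it reaches from about 300 to 850 mm from the base axis. Payload 4.2 kg.
Tool frame: the origin (TCP) lies on the front face of the gripper's body, between the roots of the fingers; the fingertips stand 78 mm ahead of it and the grasp point (between the pads) lies 60 mm ahead of it; x points along the fingers, y is the direction in which the jaws open and shut, and the axes are right-handed (so a half turn about x gives the same grasp; the last joint's range is limited). The gripper opens to 91 mm and grips with 3 to 60 N. Pads are 32 mm wide; open, the fingers measure 118 mm over their backs; the gripper's body (76 mm by 178 mm) begins 60 mm behind the grasp point.
Start: joints at [67.724, 18.312, 89.639, -0, 72.044, -1.146], TCP at [207.286, 536.346, 292.276] pointing down, gripper open.
Joint ranges: [-177.97, 177.97], [-48.28, 115.42], [12.27, 149.76], [-77.06, 257.06], [2.81, 150.46], [-146.56, 146.56]. Speed limits (degrees/s): [147.25, 147.25, 180, 180, 180, 180].

INTERFACE

Orientations are given as [roll, pitch, yaw] about the fixed x, y, z axes, in that order (R = Rz(yaw) Ry(pitch) Rx(roll)).
In Python, from workcell import status, viewer, env gives the robot as it stands. The module is installed in compiled form; this text tells all that it offers.
- The arm moves only by the tool move_arm, never from a script. Its argument "moves" is a list of rows, each a list of 3 entries, a list of its own where there are three numbers: the shift along the tool's x, y, z in cm, then the turn about the tool's x in rad, then the gripper's target within -1 to 1 (fully open at 1, half-way at 0, shut at -1). A call has 1 to 20 rows; each row is the pose to reach, as a shift and turn from the pose commanded when the call began, along the tool's axes at that moment; what a row does not reach only later rows make up. A row lasts 1/8 s, in which the tool goes at most 62.5 mm and 10.7 degrees, less where a joint would pass 70% of its speed; a pose out of reach is approached as far as the arm can. A call with a gripper value outside its range is refused whole. The fingers move at their own pace and stop on an object; "force" is the grip in N (left out, the last holds). Time passes only in rows, so rows that repeat a pose let the fingers close. It gives the time, the measured TCP pose, the force and the opening at its end, in the units of the state.
- status.state(): the state, without advancing time (a new reading comes with each control period).
- viewer.grab_frame(name): name is "scene" or "top"; returns the picture (384x512x3 uint8, red, green, blue); there is no depth.
- viewer.get_calibration(name): a dict with "camera_matrix" (3x3 intrinsics, pixels), "D" ([k1, k2, p1, p2, k3] as OpenCV has them; the pictures are not rectified), "eye" and "rotation" of the camera in the world. Camera axes: x right, y down, z forward; pixel columns grow to the right and rows downward; lengths in mm; the calibration is good to about 2 mm. A picture is of the moment at which its call begins. get_calibration takes no time and is no camera call.
- env.job_done(): hands the job in, once; it reports no verdict.
The state is a dict: "time_s": time; "qpos": joint angles; "qvel": joint speeds; "effort": joint torques, N m; "ee_pos": TCP position; "ee_rot": TCP orientation; "force": force on the tool from outside, world axes, zero at the start; "torque": the same for the moment, N m; "gripper_width": finger opening in mm.
Only numpy, scipy, OpenCV 4.12 (cv2) and the standard library are available. Lean on these libraries where they do the work, as an engineer would, in place of code of your own. Each camera call takes 0.05 s, during which the arm holds its last target.

TASK

Slide the case's lid fully open, set every small terracotta find from the white mat down on the padded floor of its well (set them down, do not drop them), and slide the lid fully home. With the latch lever still raised, lay the latch loop over its keeper on the lid, then press the lever flat past centre so that the loop is drawn tight. Then pick up the scanner, hold it still for about two seconds some 7 cm off the sloping barcode label and square to it, and stand it back upright on its round rubber pad; leave everything else where it is.

Things in the scene. Friction and masses are not known exactly. Their poses are not given: they have to be found in the camera images.
- well_floor (a point): Centre of the case's padded well floor, 22 mm above the table; axes of the case (fixed grey box, 345 by 274 mm): x from its latch end, near the robot, to its lid end, y left, z up. The well is 85 mm (x) by 250 mm (y), its rim 75 mm above the table, level with the flat front deck, which reaches from 42.5 to 192.5 mm to -x of this point.
- lid (a joint): How far (m) the flat aluminium lid is slid open: 0 fully home over the well, 0.095 fully open, the well then quite clear. Slides level along the case's x, friction about 2 N; starts partly open. 8 mm thick, its top 83 mm above the table.
- knob_left (a point): Centre of the top of the lid's left black knob: an upright cylinder 16 mm across, 26 mm tall, near the lid's front edge, 90 mm left of the middle; moves with the lid. Its top is 109 mm above the table.
- knob_right (a point): The same, for the right knob, 90 mm right of the middle.
- latch_pivot (a point): Hinge axis (along y) of the latch lever, on the case's middle line, 91 mm above the table, 16 mm above the front deck, 117.5 mm to -x of the well's centre; axes of the case.
- lever (a joint): Angle A (rad) of the latch lever, a plate 65 mm long, 22 wide, 5 thick with a black end: 0 flat, pointing to -x; 1.57 upright; 2.35 (stop) leaning over to the lid; starts at 2.0 to 2.3. A point at radius r is at x = -r cos A, z = r sin A from the pivot. Stays where left (0.03 N m). With the loop hooked it tightens over the last 1 rad (under 5 N at its end), passes centre at 0.4 and stays flat.
- loop_hinge (a point): Axis on which the loop swings in the lever, 18 mm from the lever's pivot; at lever angle A it is at x = -16.3 cos A - 7.6 sin A, z = 16.3 sin A - 7.6 cos A (mm) from the pivot.
- loop_bar (a point): Centre of the loop's cross-bar (round steel, 8 mm thick, 52 mm long, along y), 96.3 mm from the loop's hinge; side bars 6 mm thick, 25.5 mm either side of the middle, straddle the lever. The loop (40 g) swings freely and falls by its weight; at first it leans back to the robot, 15 to 45 degrees from upright, and must be swung up and over to the lid.
- loop_tab (a point): Centre of the finger tab that sticks out from the middle of the cross-bar, away from the hinge: 14 mm wide (y; grip it across this), 26 mm long, 8 mm thick. This point is 113 mm from the loop's hinge. The tab can turn between the fingertips while the loop is swung.
- keeper_post: Steel post 20 mm wide (y), 26 tall, x = -10 to 0 mm. Origin: foot of its rear (+x) face, on the lid's top, 78 mm to +x of latch_pivot when the lid is home. A lip on top overhangs 5 mm to +x, underside 21 mm up. To hook: lower the bar to the lid behind the lip (bar 10 to 22 mm to +x of origin), let go. Drawn tight it is 4 mm behind. Gives up to 6 mm to -x on a spring, 4 N/mm.
- label: Barcode label, white with black bars, 58 (y) by 44 mm, on a sloping grey holder on the front deck, 92 mm right of the latch. Origin at its centre, 91 mm above the table; z is its outward normal, tilted 0.4 rad from vertical towards the robot; y is the case's y.
- scanner: Black scanner, 220 g, standing nose down, 136 mm tall: flared nose 52 mm across up to 12 mm, narrowing to a round grip 34 mm across from 34 to 128 mm. Origin at the centre of the flat nose, z up its axis; it looks out along -z. It reads a label 35 to 115 mm in front of the nose, centre within 15 mm of its axis, axis within 0.2 rad of the label's normal, held still.
- pad: Round black rubber pad fixed on the table, 90 mm across, 4 mm thick; origin at the centre of its underside. The scanner stands here at the start and at the end.
- find0: Small terracotta pot, 38 mm tall, 34 mm across from 10 to 26 mm above its base, narrower neck. Solid, 80 g or so. Origin at the centre of its base, z up its axis.
- find1: Small terracotta beaker, 42 mm tall, 31 mm across, with a 34 mm collar from 30 mm up. Origin as find0.
- find2: Terracotta weight, 38 mm tall, 34 mm across up to 24 mm, then tapering. Origin as find0.
- find3: Small lidded terracotta box, round, 41 mm tall, 33 mm across up to 28 mm, with a knob on top. Origin as find0. Two or three of the four finds are present; they start on a white mat 6 mm thick, on the other side of the case from the pad.
- sherd: A flat terracotta sherd on the mat, 36 by 50 by 8 mm. Leave it.
- brush: A soft brush, 160 mm long, lying across the mat's robot end. Leave it.
- bowl: A small white bowl, 90 mm across, 40 mm tall, beyond the pad. Leave it.
- eraser: A white eraser, 42 by 22 by 12 mm, on the robot's side of the pad. Leave it.
- jar: An amber jar, 52 mm across, 75 mm tall, beyond the case, left. Leave it.
- sherd2: A flat terracotta sherd, 45 by 30 by 9 mm, near the robot. Leave it.
- callipers: Steel callipers, 150 mm long, flat, near the robot. Leave them.
Things that resemble listed ones, but are neither listed nor needed, are in the scene too. Of the things that look like the pad, the middle-sized one is meant.

How it is judged (in metres and radians):
On the way, in this order (a step that is already met when the one before it is completed fails the run):
1. every find present rests on the floor of the well, released (x of find0 in the frame of well_floor between -0.043 and 0.043 m and y of find0 in the frame of well_floor between -0.126 and 0.126 m and z of find0 in the frame of well_floor between -0.005 and 0.03 m and x of find1 in the frame of well_floor between -0.043 and 0.043 m and y of find1 in the frame of well_floor between -0.126 and 0.126 m and z of find1 in the frame of well_floor between -0.005 and 0.03 m and x of find2 in the frame of well_floor between -0.043 and 0.043 m and y of find2 in the frame of well_floor between -0.126 and 0.126 m and z of find2 in the frame of well_floor between -0.005 and 0.03 m and x of find3 in the frame of well_floor between -0.043 and 0.043 m and y of find3 in the frame of well_floor between -0.126 and 0.126 m and z of find3 in the frame of well_floor between -0.005 and 0.03 m and contact force between each of find0, find1, find2, find3 and the fingers below 0.05 N), for 0.2 s.
2. the lid is slid fully home over them (value of joint lid below 0.005 m), for 0.2 s.
3. the loop's bar lies behind the keeper and below its lip, the lever still raised and the loop let go (x of loop_bar in the frame of keeper_post between 0.001 and 0.03 m and z of loop_bar in the frame of keeper_post between -0.004 and 0.0215 m and value of joint lever above 1 rad and value of joint lid below 0.012 m and contact force between loop and the fingers below 0.05 N), for 0.3 s.
4. the lever is flat, past centre, the loop drawn tight behind the keeper (x of loop_bar in the frame of keeper_post between 0.001 and 0.03 m and z of loop_bar in the frame of keeper_post between -0.004 and 0.0215 m and x of loop_bar in the frame of keeper_post below 0.01 m and value of joint lever below 0.08 rad and value of joint lid below 0.005 m), for 0.3 s.
5. the held scanner looks squarely at the label from 35 to 115 mm, within 15 mm of its centre, still for 1.2 s (x of label in the frame of scanner between -0.015 and 0.015 m and y of label in the frame of scanner between -0.015 and 0.015 m and z of label in the frame of scanner between -0.115 and -0.035 m and angle between the z axis of scanner and the z axis of label, either way round below 0.2 rad and linear speed of scanner below 0.025 m/s and angular speed of scanner below 0.2 rad/s), for 1.2 s.
At the end, for the whole second after the job is handed in: Every find rests on the well floor (standing or lying); lid home within 5 mm; lever flat within 0.08 rad, the loop's bar within 10 mm behind the keeper post and below its lip; scanner released, at rest, upright (0.08 rad) on its pad, within 25 mm of the centre (all of step 4 and x of find0 in the frame of well_floor between -0.043 and 0.043 m and y of find0 in the frame of well_floor between -0.126 and 0.126 m and z of find0 in the frame of well_floor between -0.005 and 0.03 m and x of find1 in the frame of well_floor between -0.043 and 0.043 m and y of find1 in the frame of well_floor between -0.126 and 0.126 m and z of find1 in the frame of well_floor between -0.005 and 0.03 m and x of find2 in the frame of well_floor between -0.043 and 0.043 m and y of find2 in the frame of well_floor between -0.126 and 0.126 m and z of find2 in the frame of well_floor between -0.005 and 0.03 m and x of find3 in the frame of well_floor between -0.043 and 0.043 m and y of find3 in the frame of well_floor between -0.126 and 0.126 m and z of find3 in the frame of well_floor between -0.005 and 0.03 m and horizontal distance between scanner and pad below 0.025 m and angle between scanner's own z axis and vertical below 0.08 rad and height (world z) of scanner between 0.001 and 0.008 m and linear speed of scanner below 0.02 m/s and contact force between scanner and the fingers below 0.05 N); the robot touches nothing.
It fails at once if a find is dropped ((contact force between find0 and the fingers below 0.05 N and linear speed of find0 above 0.65 m/s and height (world z) of find0 above 0.07 m) or (contact force between find1 and the fingers below 0.05 N and linear speed of find1 above 0.65 m/s and height (world z) of find1 above 0.07 m) or (contact force between find2 and the fingers below 0.05 N and linear speed of find2 above 0.65 m/s and height (world z) of find2 above 0.07 m) or (contact force between find3 and the fingers below 0.05 N and linear speed of find3 above 0.65 m/s and height (world z) of find3 above 0.07 m)).
It fails at once if another thing on the table is pushed more than 6 cm aside (distance of any of sherd, brush, bowl, eraser, jar, sherd2, callipers from where it was at the start of the episode above 0.06 m).
Of find0, find1, find2, find3 only 2 to 3 are there at a start; the rules pass over those that are not, and their reading is None.
At some moment in a run one of find0, find1, find2, find3 may be knocked a few centimetres aside while the robot is not near it.
It also fails if it takes over 210 s, if anything falls off the work surface, if the arm or the gripper's body presses on something with over 40 N, if the wrist force passes 120 N, or if a joint passes its speed limit or range.

## Working session

There is one attempt and no reset: what is moved stays moved. The work goes in short steps, Python scripts to look and compute and a tool call to move; the robot and the scene stay as the last step left them, time stands still between calls to the robot, and variables do not carry over. Pictures are saved under pics/ and viewed, and the job is handed in when it is done.

Besides the shell and the picture viewer there is one more tool, called after "Call:" in YAML: its name, and indented under it one key for each argument. move_arm: Moves the arm, as the interface text tells. Its arguments: {"type":"object","properties":{"moves":{"type":"array","items":{"type":"array"}},"force":{"type":"number"}},"required":["moves"]}

```bash
mkdir -p pics; ls; python3 - <<'E'
from workcell import status, viewer, env
import cv2, numpy as np
print(status.state())
for n in ("scene","top"):
    c=viewer.get_calibration(n); print(n,c)
    im=viewer.grab_frame(n); cv2.imwrite(f"pics/{n}0.png",cv2.cvtColor(im,cv2.COLOR_RGB2BGR))
E
```

```text
pics
{'time_s': 0.0, 'qpos': array([ 6.77205876e+01,  1.83524337e+01,  8.97077688e+01, -2.27505660e-03,
        7.20432945e+01, -1.14743499e+00]), 'qvel': array([-0.04448598,  0.01570422, -0.02211849, -0.10773431,  0.10544382,
       -0.09784518]), 'effort': array([-2.50295263e-03, -4.12467921e+01, -2.31967682e+01,  7.23969075e-02,
        4.59585583e-02, -1.28035686e-04]), 'ee_pos': array([207.1788148 , 535.9790865 , 291.40297573]), 'ee_rot': array([ -89.95019382,   89.89648034, -111.08146785]), 'force': array([-0.21535659,  0.55690348,  0.06200766]), 'torque': array([-0.02206447, -0.05153602, -0.0047028 ]), 'gripper_width': 91.12193272303779}
scene {'camera_matrix': array([[462.76809181,   0.        , 256.17481329],
       [  0.        , 462.76809181, 186.10021469],
       [  0.        ,   0.        ,   1.        ]]), 'D': array([0.06572827, 0.        , 0.        , 0.        , 0.        ]), 'eye': array([1421.26678221, -798.93737416,  877.26923354]), 'rotation': array([-122.73838263,   -0.27288152,   46.02643573])}
top {'camera_matrix': array([[442.40391697,   0.        , 251.03243454],
       [  0.        , 442.40391697, 186.26980211],
       [  0.        ,   0.        ,   1.        ]]), 'D': array([-0.12226068,  0.        ,  0.        ,  0.        ,  0.        ]), 'eye': array([ 380.69974464,   58.90510651, 1158.58004792]), 'rotation': array([-169.10434581,   -0.67404675,  -91.02797212])}
```

View pics/scene0.png

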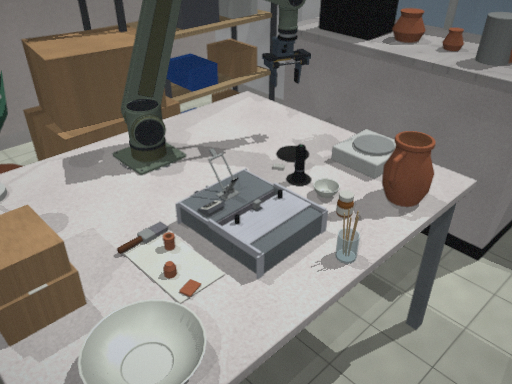

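View pics/top0.png

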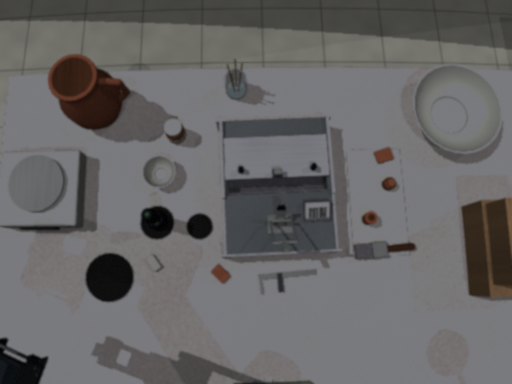

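```bash
cat > h.py <<'E'
from workcell import status, viewer, env
import cv2, numpy as np
from scipy.spatial.transform import Rotation as Rn
from scipy.optimize import least_squares
CAL={n:viewer.get_calibration(n) for n in("scene","top")}
def Rc(n): return Rn.from_euler('xyz',CAL[n]['rotation'],degrees=True).as_matrix()
def proj(n,P):
    R=Rc(n); P=np.atleast_2d(P).astype(float)
    rv,_=cv2.Rodrigues(R.T); t=-R.T@CAL[n]['eye']
    return cv2.projectPoints(P,rv,t,CAL[n]['camera_matrix'],CAL[n]['D'])[0].reshape(-1,2)
def ray(n,uv):
    p=cv2.undistortPoints(np.array([[uv]],float),CAL[n]['camera_matrix'],CAL[n]['D']).ravel()
    d=Rc(n)@np.array([p[0],p[1],1]); return CAL[n]['eye'],d/np.linalg.norm(d)
def onz(n,uv,z):
    e,d=ray(n,uv); return e+d*(z-e[2])/d[2]
def tri(us,ut):
    a,da=ray("scene",us); b,db=ray("top",ut)
    s=np.linalg.lstsq(np.c_[da,-db],b-a,rcond=None)[0]
    p,q=a+da*s[0],b+db*s[1]; return (p+q)/2,np.linalg.norm(p-q)
def grab(n,name,boxes=()):
    im=cv2.cvtColor(viewer.grab_frame(n),cv2.COLOR_RGB2BGR); cv2.imwrite(f"pics/{name}.png",im)
    return im
def crop(im,box,k,name,ann=()):
    x0,y0,x1,y1=box
    c=cv2.resize(im[y0:y1,x0:x1],None,fx=k,fy=k,interpolation=cv2.INTER_CUBIC)
    for (u,v) in ann: cv2.drawMarker(c,(int((u-x0+.5)*k),int((v-y0+.5)*k)),(0,255,0),cv2.MARKER_CROSS,9,1)
    for x in range(x0-x0%10+10,x1,10):
        cv2.line(c,((x-x0)*k,0),((x-x0)*k,4),(0,0,255),1); 
        if x%20==0: cv2.putText(c,str(x),((x-x0)*k,14),0,.35,(0,0,255))
    for y in range(y0-y0%10+10,y1,10):
        cv2.line(c,(0,(y-y0)*k),(4,(y-y0)*k),(0,0,255),1)
        if y%20==0: cv2.putText(c,str(y),(6,(y-y0)*k+4),0,.35,(0,0,255))
    cv2.imwrite(f"pics/{name}.png",c)
E
python3 - <<'E'
from h import *
t=cv2.imread("pics/top0.png"); s=cv2.imread("pics/scene0.png")
crop(t,(210,110,340,265),5,"t0case") 
crop(t,(340,140,425,265),5,"t0mat")
crop(t,(75,140,245,310),4,"t0pad")
crop(s,(165,150,340,275),4,"s0case")
crop(s,(110,215,240,310),5,"s0mat")
crop(s,(265,125,365,225),5,"s0pad")
E
```

```text
(no output)
```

View pics/t0case.png

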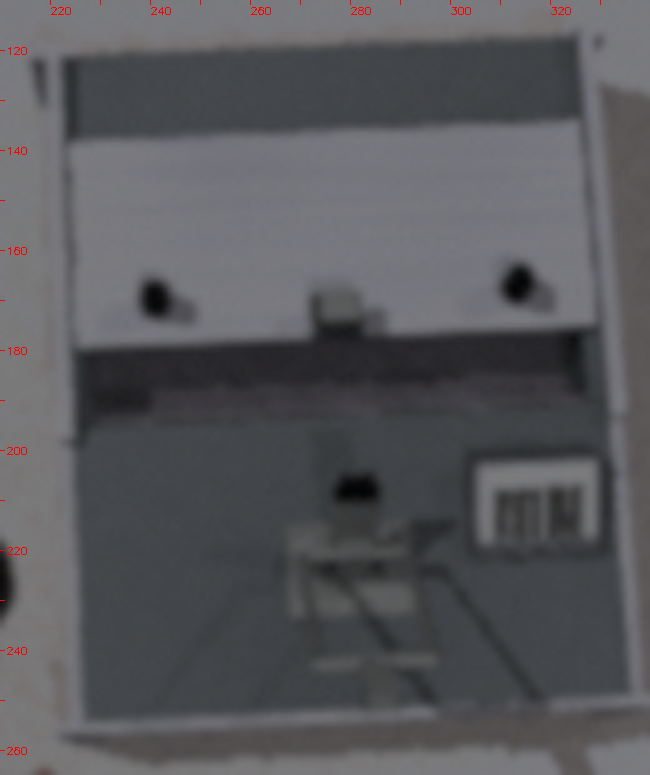

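View pics/s0case.png

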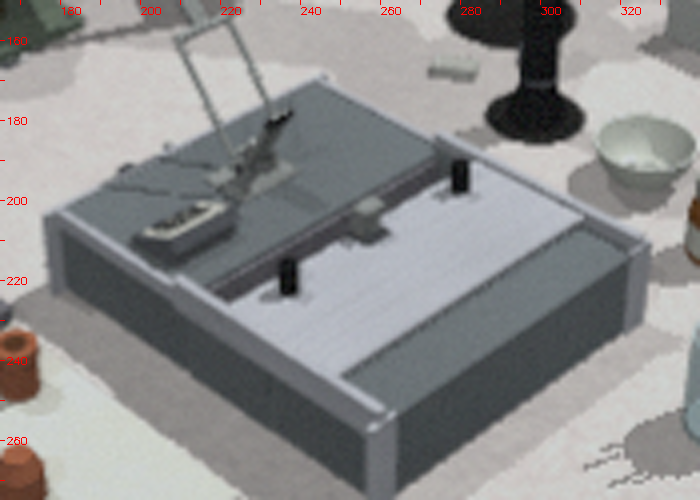

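View pics/t0mat.png

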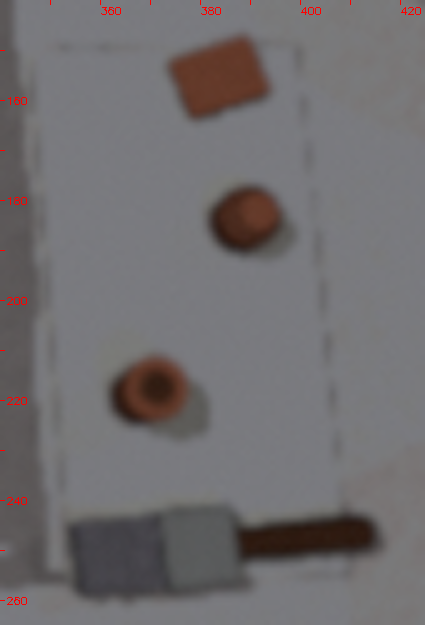

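View pics/s0mat.png

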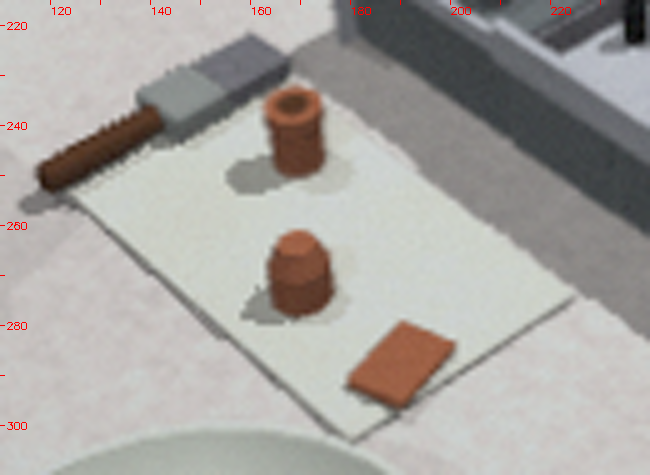

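View pics/t0pad.png

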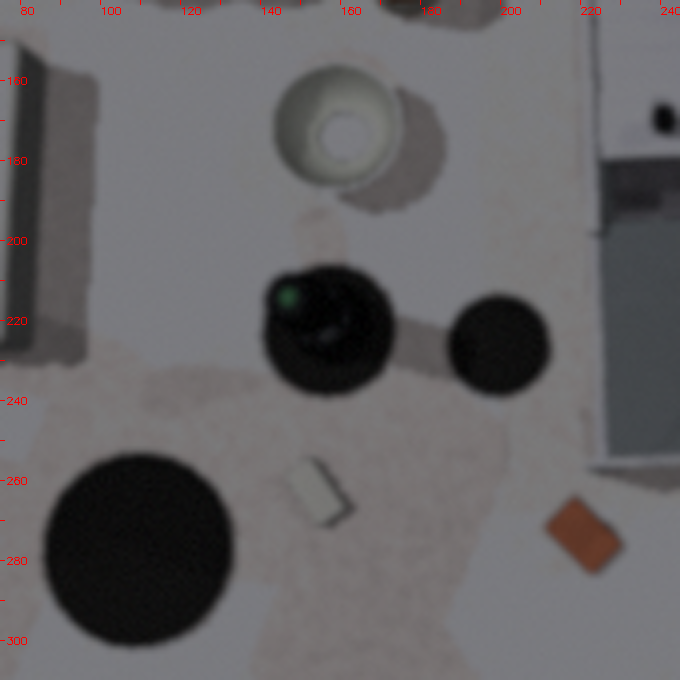

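View pics/s0pad.png

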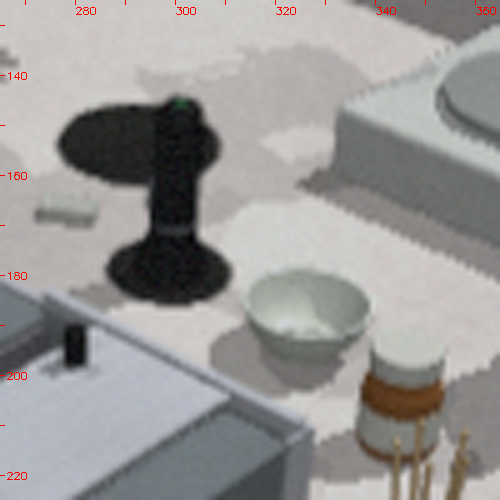

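```bash
python3 - <<'E'
from h import *
t=cv2.imread("pics/top0.png"); s=cv2.imread("pics/scene0.png")
g=lambda im:np.clip(im.astype(float)*1.6,0,255).astype(np.uint8)
crop(g(s),(190,145,265,220),8,"s0latch")
crop(g(t),(260,190,340,255),9,"t0latch")
E
```

```text
(no output)
```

View pics/s0latch.png

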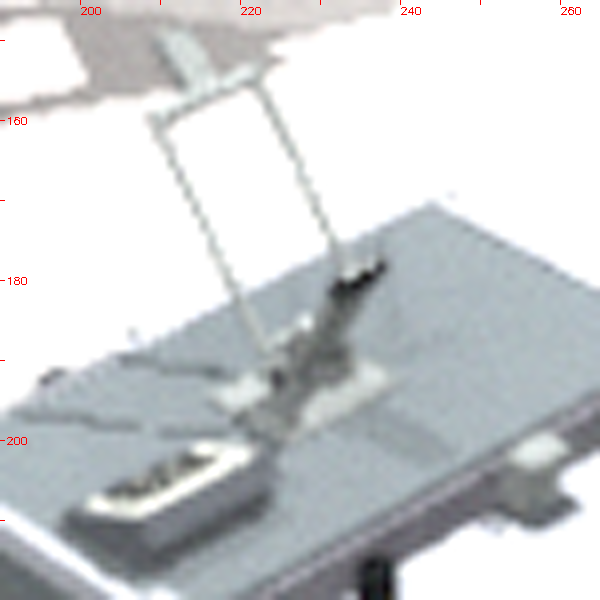

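View pics/t0latch.png

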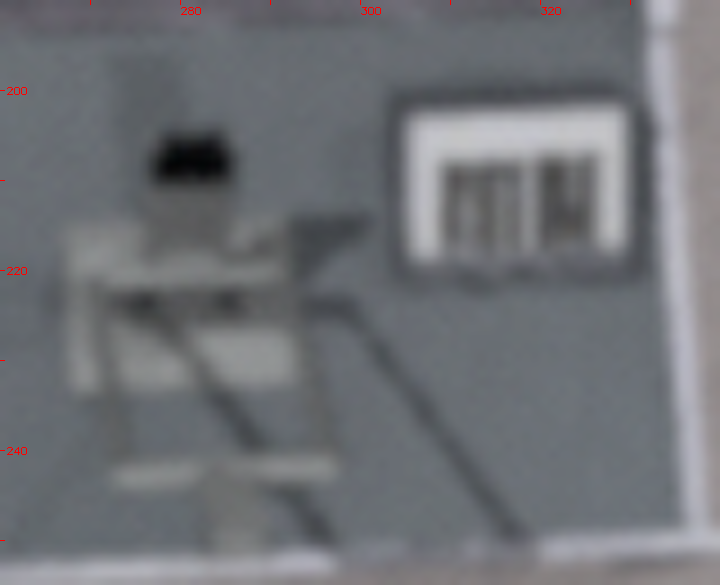

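```bash
cat > fit.py <<'E'
from h import *
def model(p):
    cx,cy,yaw,lid,A,th,lx=p
    c,s=np.cos(yaw),np.sin(yaw)
    W=lambda x,y,z:np.array([cx+c*x-s*y,cy+s*x+c*y,z])
    piv=-117.5
    kx=piv+78+lid   # keeper origin
    lab=[W(lx+a*22*np.cos(.4),-92+b*29,91+a*22*np.sin(.4)) for a,b in((1,1),(1,-1),(-1,-1),(-1,1))]
    hx=piv-16.3*np.cos(A)-7.6*np.sin(A); hz=91+16.3*np.sin(A)-7.6*np.cos(A)
    bx,bz=hx-96.3*np.sin(th),hz+96.3*np.cos(th)
    bar=[W(bx,y,bz) for y in(26,-26)]
    blk=[W(piv-58*np.cos(A),0,91+58*np.sin(A))]
    return dict(lab=lab,bar=bar,blk=blk,keep=[W(kx-2.5,0,109)],W=W,hx=hx,hz=hz,bx=bx,bz=bz,kx=kx)
E
cat > f0.py <<'E'
from fit import *
T=dict(lab=[(305.2,202.2),(329.8,201.7),(330,218.9),(305.3,219.1)],bar=[(272.8,243.3),(297.4,241.7)],blk=[(281.4,207.8)],keep=[(277.4,171.5)])
S=dict(lab=[(221.9,201.5),(206.9,210),(200,207.5),(215,200)],bar=[(223.1,154.4),(209.4,160)],blk=[(235,180)],keep=[(257.3,200.8)])
kT=[(241,169.6),(313.4,166.6)];kS=[(280,194.5),(237.2,219.2)]
def res(p):
    m=model(p[:7]);kn=p[7]; r=[]
    W=m['W']
    K=[W(kn,90,96),W(kn,-90,96)]
    for n,D,k in(("top",T,kT),("scene",S,kS)):
        for q in D: r.append(proj(n,m[q])-(np.array(D[q])-.5))
        r.append(proj(n,K)-(np.array(k)-.5))
    return np.concatenate(r)
f=lambda p:res(p).ravel()
p0=[500,20,0.03,60,2.1,.5,-90,40]
o=least_squares(f,p0,loss='soft_l1',x_scale=[10,10,.1,10,.1,.1,10,10])
print(o.x.round(3)); print(res(o.x).round(1).tolist())
m=model(o.x[:7]); print({k:np.round(v,1).tolist() for k,v in m.items() if k!='W'})
np.save("case.npy",o.x)
E
python3 f0.py
```

```text
[ 6.15562e+02 -2.17940e+01  2.70000e-02  4.65600e+01  2.08600e+00
  6.31000e-01 -9.40790e+01  1.57930e+01]
[[-0.1, 0.3], [-1.1, -0.3], [-1.3, -0.1], [0.0, 0.8], [0.1, -0.6], [-0.9, -0.1], [-0.4, -0.5], [0.4, -0.3], [-0.3, -0.2], [-0.1, -0.1], [0.7, 0.2], [0.7, -0.1], [-1.1, 1.4], [-1.2, 1.0], [-1.5, -0.3], [-0.7, -0.0], [-0.6, -0.2], [-0.8, 0.3], [-0.2, -0.2], [-0.3, 0.2]]
{'lab': [[543.4, -86.7, 99.6], [545.0, -144.7, 99.6], [504.5, -145.8, 82.4], [502.9, -87.8, 82.4]], 'bar': [[442.0, -0.4, 186.7], [443.4, -52.4, 186.7]], 'blk': [[526.7, -24.2, 141.5]], 'keep': [[620.1, -21.7, 109.0]], 'hx': -116.1, 'hz': 108.9, 'bx': -172.9, 'bz': 186.7, 'kx': 7.1}
```

```bash
python3 - <<'E'
from h import *; from fit import *
h=np.array([.5,.5])
for nm,s,t,z in(("find1top",(168.8,235.6),(371.4,217.6),48),("find2top",(169.6,263.4),(391.6,182),44),("scanLED",(301,145.6),(147,214.2),140),("pad",(298.8,179),(157.2,222.8),4)):
    s=np.array(s)-h;t=np.array(t)-h
    print(nm,tri(s,t),onz("scene",s,z).round(1),onz("top",t,z).round(1))
# pad sizes
for a,b in(((263,331),(395,331)),((446,345),(552,345)),((43,550),(235,550))):
    A=onz("top",np.array(a)/4+[75,140]-h,4);B=onz("top",np.array(b)/4+[75,140]-h,4);print(np.linalg.norm(A-B), (A+B)/2)
p=np.load("case.npy");W=model(p[:7])['W']
for q in((-192.5,137,75),(-192.5,-137,75),(-42.5,125,75),(-42.5,-125,75),(152.5,137,75),(152.5,-137,75)):print(q,W(*q).round(1),proj("top",W(*q)).round(1),proj("scene",W(*q)).round(1))
E
```

```text
find1top (array([ 509.7895014 , -261.26603841,   49.69307348]), np.float64(2.6846063420987405)) [ 509.  -259.3   48. ] [ 509.2 -262.9   48. ]
find2top (array([ 602.39748914, -323.31966386,   44.68992267]), np.float64(2.0393135222168555)) [ 602.5 -322.2   44. ] [ 601.9 -324.4   44. ]
scanLED (array([515.95251445, 288.57050524, 139.88653727]), np.float64(1.7384888402632326)) [516.4 289.3 140. ] [515.3 287.9 140. ]
pad (array([511.51773828, 292.50143874,   1.88873771]), np.float64(3.1848202537893724)) [514.4 291.4   4. ] [510.2 290.9   4. ]
87.47237809798611 [510.31018651 290.84032858   4.        ]
69.47878990480227 [499.62584975 178.72417861   4.        ]
127.38421040690041 [368.78675165 413.6861975    4.        ]
(-192.5, 137, 75) [419.5 110.   75. ] [[224.4 255.3]] [[242.9 169.4]]
(-192.5, -137, 75) [ 426.8 -163.9   75. ] [[336.4 250. ]] [[177.9 202. ]]
(-42.5, 125, 75) [569.8 102.   75. ] [[227.2 194.3]] [[272.9 187.8]]
(-42.5, -125, 75) [ 576.4 -147.9   75. ] [[327.1 190.1]] [[213.6 221.4]]
(152.5, 137, 75) [764.4 119.2  75. ] [[220.  119.9]] [[324.2 211.6]]
(152.5, -137, 75) [ 771.6 -154.7   75. ] [[325.7 116. ]] [[259.6 255.5]]
```

```bash
cat >> h.py <<'E'
def pose():
    s=status.state(); return s['ee_pos'],Rn.from_euler('xyz',s['ee_rot'],degrees=True).as_matrix(),s
def go(g,yaw=None,off=60):
    """delta (cm, tool axes) to put the point 'off' mm ahead of TCP at g; turn to make tool y at world angle yaw (deg, mod 180)"""
    p,R,s=pose()
    tcp=np.array(g,float)+[0,0,off]
    d=R.T@(tcp-p)/10
    a=np.degrees(np.arctan2(R[1,1],R[0,1]))
    t=0
    if yaw is not None: t=((yaw-a+90)%180)-90
    # tool x is down => world yaw +t is turn -t
    print("t=%.1f q6=%.0f tcp"%(s['time_s'],s['qpos'][5]),p.round(1),"yang %.1f"%a,"-> delta cm",d.round(2),"turn rad %.3f"%(-np.radians(t)),"w %.1f"%s['gripper_width'],"F",s['force'].round(1))
def W(x,y,z): 
    from fit import model
    return model(np.load("case.npy")[:7])['W'](x,y,z)
YAW=np.degrees(np.load("case.npy")[2])
E
python3 - <<'E'
from h import *
p,R,s=pose(); print(R.round(3)); k=W(15.8,-90,0); print(k, YAW)
go([k[0],k[1],340],YAW+90)
E
```

```text
[[-0.001  0.36   0.933]
 [-0.001  0.933 -0.36 ]
 [-1.    -0.002 -0.   ]]
[ 633.74629186 -111.34246132    0.        ] 1.5213421417336062
t=0.1 q6=-1 tcp [207.2 536.  291.5] yang 68.9 -> delta cm [-10.78 -45.03  63.13] turn rad -0.395 w 91.2 F [-0.1  0.3 -0.4]
```

Call:
move_arm:
  moves:
    - [[-6, 0, 0], -0.1, 0.5]
    - [[-10.8, 0, 0], -0.2, 0.2]
    - [[-10.8, -3, 4.2], -0.395, 0]
    - [[-10.8, -6, 8.4], -0.395, 0]
    - [[-10.8, -9.6, 13.5], -0.395, 0]
    - [[-10.8, -13.2, 18.6], -0.395, 0]
    - [[-10.8, -16.8, 23.7], -0.395, 0]
    - [[-10.8, -20.4, 28.8], -0.395, 0]
    - [[-10.8, -24, 33.8], -0.395, 0]
    - [[-10.8, -27.6, 38.8], -0.395, 0]
    - [[-10.8, -31.2, 43.8], -0.395, 0]
    - [[-10.8, -34.8, 48.8], -0.395, 0]
    - [[-10.8, -38.4, 53.8], -0.395, 0]
    - [[-10.8, -41.5, 58.2], -0.395, 0]
    - [[-10.8, -44, 61.7], -0.395, 0]
    - [[-10.8, -45, 63.1], -0.395, 0]
    - [[-10.8, -45, 63.1], -0.395, 0]

```text
time_s: 2.22
ee_pos: [633.7, -111.1, 399.3]
ee_rot: [149.2, 89.9, 150.6]
force: [0.4, 0.2, -0.0]
gripper_width: 45.5
```

```bash
python3 - <<'E'
from h import *
t=grab("top","top1"); s=grab("scene","scene1")
p,R,_=pose()
k=W(15.8,-90,0); go([k[0],k[1],106],YAW+90)
crop(s,(165,100,340,275),4,"s1"); 
crop(t,(210,90,360,240),5,"t1")
print(proj("scene",p+[0,0,-78]),proj("top",p+[0,0,-78]))
E
```

```text
t=2.3 q6=-102 tcp [ 633.1 -109.7  400.3] yang 91.6 -> delta cm [23.43 -0.19  0.08] turn rad 0.001 w 45.7 F [-0.7  1.  -0.1]
[[235.02549316 147.25605428]] [[328.90956274 139.641199  ]]
```

View pics/s1.png

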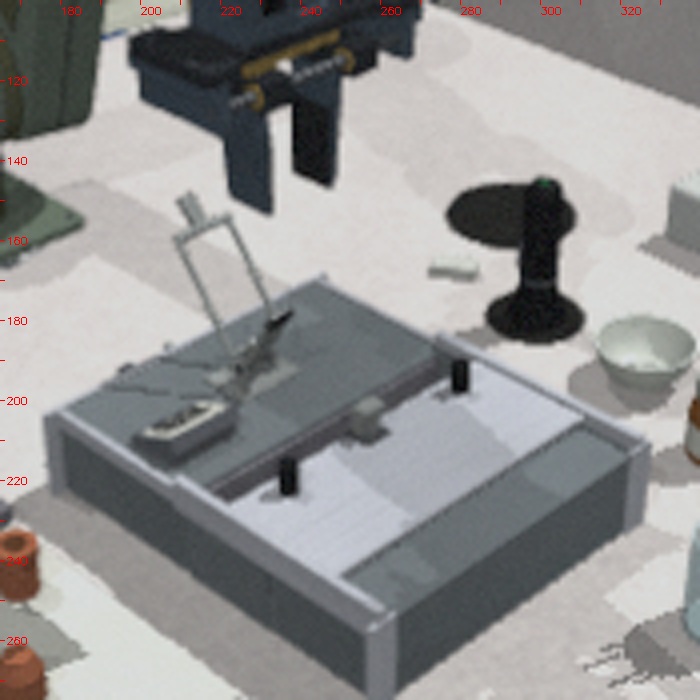

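View pics/t1.png

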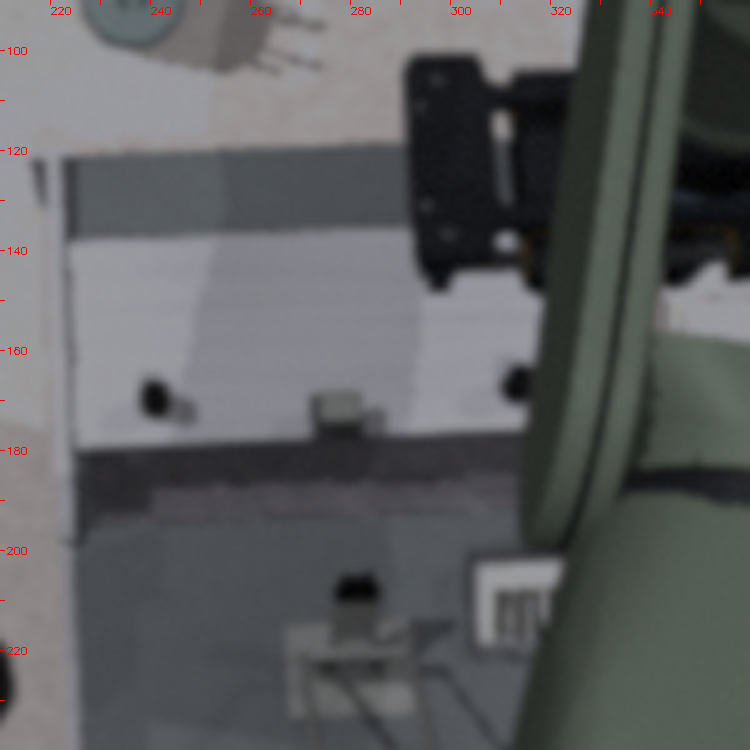

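Call:
move_arm:
  moves:
    - [[5, -0.1, 0.05], 0, 0]
    - [[10, -0.1, 0.05], 0, 0]
    - [[15, -0.1, 0.05], 0, 0]
    - [[19, -0.1, 0.05], 0, 0]
    - [[21.5, -0.1, 0.05], 0, 0]
    - [[23.2, -0.1, 0.05], 0, 0]
    - [[23.2, -0.1, 0.05], 0, 0]
    - [[23.2, -0.1, 0.05], 0, -0.9]
    - [[23.2, -0.1, 0.05], 0, -0.9]
    - [[23.2, -0.1, 0.05], 0, -0.9]
    - [[23.2, -0.1, 0.05], 0, -0.9]
    - [[23.2, -0.1, 0.05], 0, -0.9]
  force: 15

```text
time_s: 3.82
ee_pos: [634.5, -110.8, 169.0]
ee_rot: [59.1, 89.9, 60.5]
force: [0.8, 5.7, 3.7]
gripper_width: 15.4
```

Call:
move_arm:
  moves:
    - [[0, 0.1, 0.8], 0, -0.9]
    - [[0, 0.1, 1.6], 0, -0.9]
    - [[0, 0.1, 2.4], 0, -0.9]
    - [[0, 0.1, 3.2], 0, -0.9]
    - [[0, 0.1, 4.0], 0, -0.9]
    - [[0, 0.1, 4.5], 0, -0.9]
    - [[0, 0.1, 4.8], 0, -0.9]
    - [[0, 0.1, 4.8], 0, -0.9]

```text
time_s: 4.82
ee_pos: [681.9, -109.4, 168.9]
ee_rot: [157.1, 89.9, 158.7]
force: [-3.2, 3.3, 6.1]
gripper_width: 15.7
```

```bash
python3 - <<'E'
from h import *
print(pose()[0],pose()[2]['force'])
s=grab("scene","scene2"); crop(s,(165,100,340,275),4,"s2")
t=grab("top","top2"); crop(t,(210,100,340,240),5,"t2")
E
```

```text
[ 681.91228887 -109.37199701  168.94089307] [-3.2429176   3.28066249  6.0984266 ]
```

View pics/s2.png

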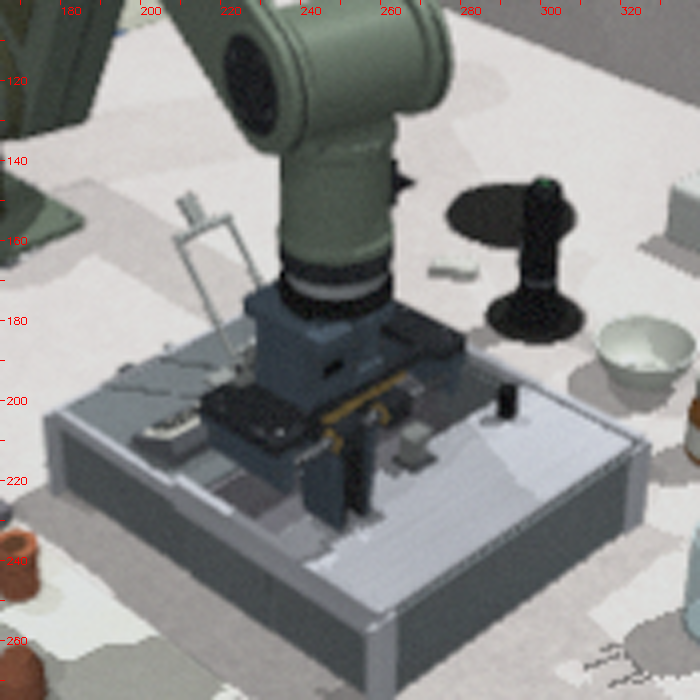

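View pics/t2.png

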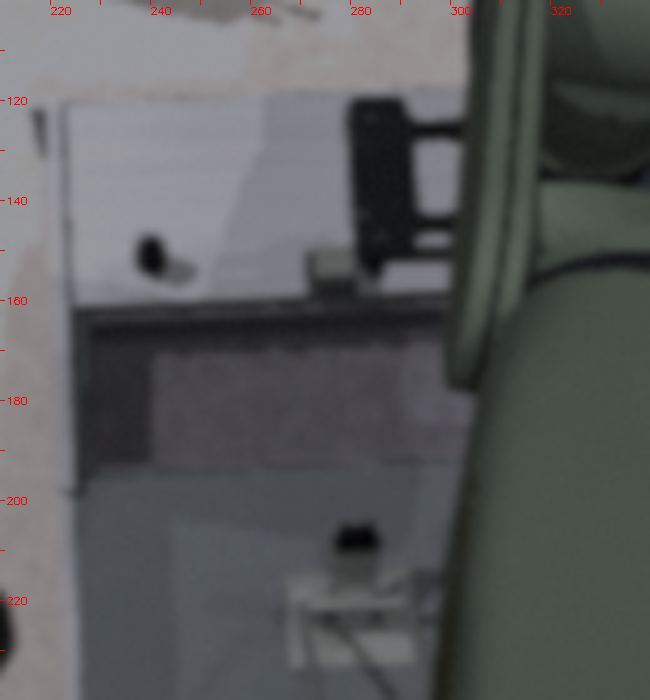

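Call:
move_arm:
  moves:
    - [[0, 0, 0.15], 0, -0.9]
    - [[0, 0, 0.3], 0, -0.9]
    - [[0, 0, 0.3], 0, -0.9]

```text
time_s: 5.3
ee_pos: [682.5, -109.4, 168.9]
ee_rot: [173.8, 89.6, 175.3]
force: [-9.3, 2.3, 10.4]
gripper_width: 15.2
```

Call:
move_arm:
  moves:
    - [[0, 0, -0.2], 0, -0.9]
    - [[0, 0, -0.2], 0, 0]
    - [[0, 0, -0.2], 0, 0]
    - [[0, 0, -0.2], 0, 0.1]
    - [[-4, 0, -0.2], 0, 0.2]
    - [[-10, 0, -0.2], 0, 0.2]
    - [[-12, -2, -3], 0, 0.2]
    - [[-12, -6, -7], 0, 0.2]
    - [[-12, -10, -11], 0, 0.2]
    - [[-12, -13, -14.5], 0, 0.2]
    - [[-12, -14.5, -16.5], 0, 0.2]
    - [[-12, -14.5, -16.5], 0, 0.2]

```text
time_s: 6.8
ee_pos: [522.9, -260.0, 288.4]
ee_rot: [-81.3, 90.0, -79.9]
force: [-0.2, -0.2, -1.3]
gripper_width: 54.7
```

```bash
python3 - <<'E'
from h import *
go([509.5,-261,6+22],YAW+90)
s=grab("scene","scene3"); crop(s,(100,110,340,300),3,"s3")
t=grab("top","top3"); crop(t,(210,100,430,270),3,"t3")
E
```

```text
t=6.8 q6=-119 tcp [ 522.9 -260.   288.4] yang 91.3 -> delta cm [20.04 -0.07 -1.34] turn rad -0.003 w 54.7 F [-0.2 -0.2 -1.3]
```

View pics/s3.png

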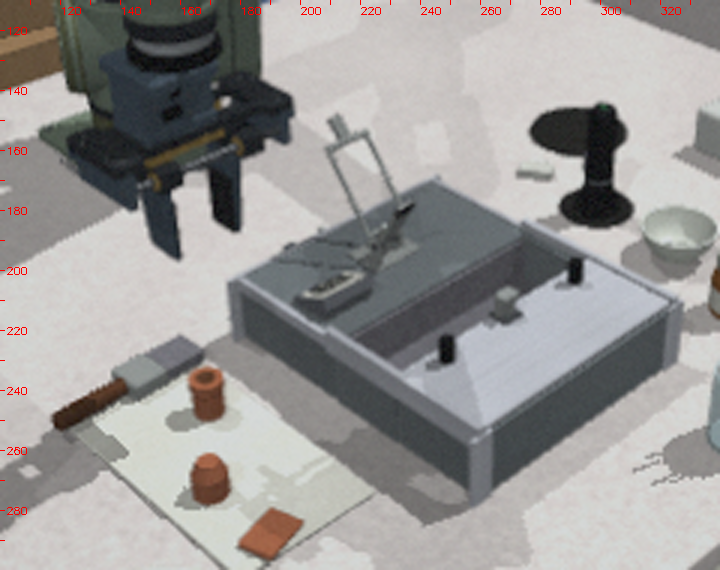

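View pics/t3.png

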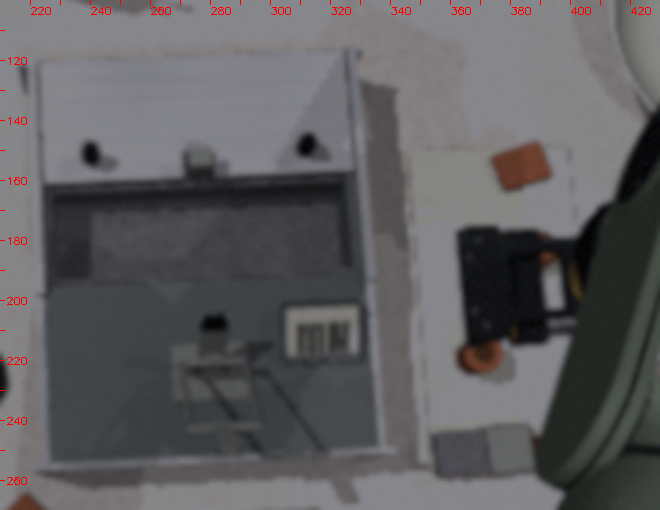

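Call:
move_arm:
  moves:
    - [[4, -0.1, -1.3], 0, 0.2]
    - [[9, -0.1, -1.3], 0, 0.2]
    - [[13, -0.1, -1.3], 0, 0.2]
    - [[16.5, -0.1, -1.3], 0, 0.2]
    - [[18.5, -0.1, -1.3], 0, 0.2]
    - [[19.8, -0.1, -1.3], 0, 0.2]
    - [[19.8, -0.1, -1.3], 0, 0.2]
    - [[19.8, -0.1, -1.3], 0, -0.6]
    - [[19.8, -0.1, -1.3], 0, -0.6]
    - [[19.8, -0.1, -1.3], 0, -0.6]
    - [[19.8, -0.1, -1.3], 0, -0.6]
    - [[19.8, -0.1, -1.3], 0, -0.6]
  force: 15

```text
time_s: 8.4
ee_pos: [511.5, -260.4, 91.0]
ee_rot: [-27.6, 89.9, -26.1]
force: [0.7, -0.2, 5.9]
gripper_width: 33.1
```

```bash
python3 - <<'E'
from h import *
s=grab("scene","scene4"); crop(s,(100,180,230,300),5,"s4")
w=W(0,-50,60);go([w[0],w[1],230],YAW+90)
E
```

```text
t=8.4 q6=-120 tcp [ 511.5 -260.4   91. ] yang 91.5 -> delta cm [-19.9   18.57  11.06] turn rad -0.000 w 33.1 F [-0.3 -0.1  4.9]
```

View pics/s4.png

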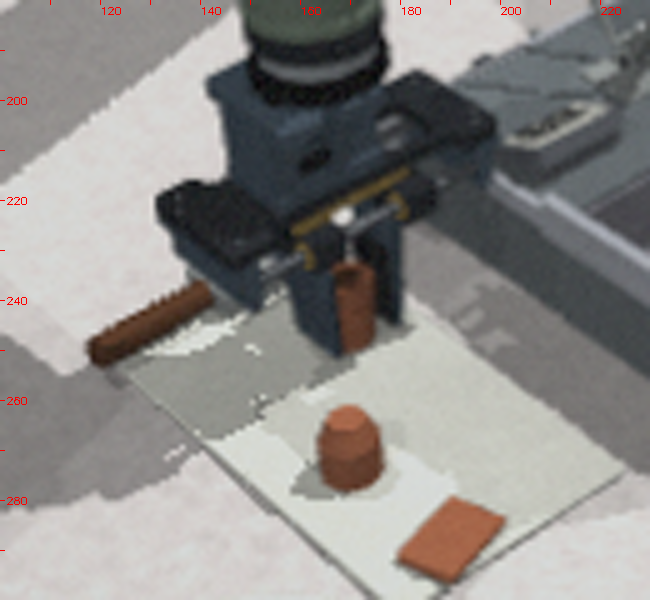

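Call:
move_arm:
  moves:
    - [[-2, 0, 0], 0, -0.7]
    - [[-6, 0, 0], 0, -0.7]
    - [[-11, 0, 0], 0, -0.7]
    - [[-16, 0, 0], 0, -0.7]
    - [[-18, 2, 1], 0, -0.7]
    - [[-18, 6, 3.5], 0, -0.7]
    - [[-18, 10, 6], 0, -0.7]
    - [[-18, 14, 8.5], 0, -0.7]
    - [[-18, 17, 10], 0, -0.7]
    - [[-18, 18.5, 11], 0, -0.7]
    - [[-18, 18.5, 11], 0, -0.7]
    - [[-18, 18.5, 11], 0, -0.7]

```text
time_s: 9.95
ee_pos: [615.6, -73.4, 270.0]
ee_rot: [-152.0, 89.9, -150.6]
force: [-0.1, -0.9, -0.7]
gripper_width: 33.0
```

```bash
python3 - <<'E'
from h import *
s=grab("scene","scene5"); crop(s,(140,100,330,280),4,"s5")
w=W(0,-50,60);go([w[0],w[1],46],YAW+90)
E
```

```text
t=10.0 q6=-99 tcp [615.6 -73.5 270.1] yang 91.4 -> delta cm [16.41  0.18  0.15] turn rad -0.002 w 33.1 F [0.2 0.  0.2]
```

View pics/s5.png

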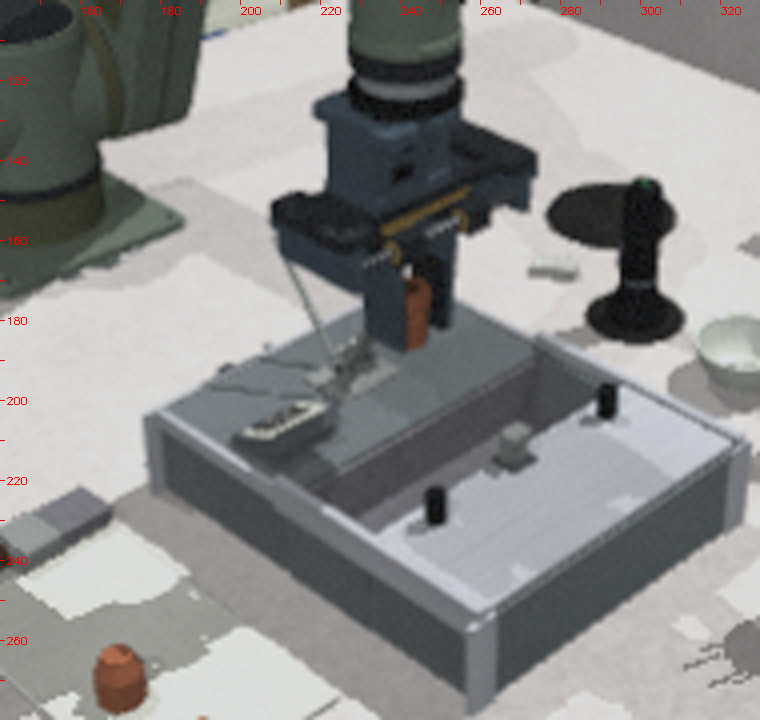

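Call:
move_arm:
  moves:
    - [[4, 0.1, -0.2], 0, -0.7]
    - [[9, 0.1, -0.2], 0, -0.7]
    - [[12.5, 0.1, -0.2], 0, -0.7]
    - [[14.5, 0.1, -0.2], 0, -0.7]
    - [[15.5, 0.1, -0.2], 0, -0.7]
    - [[16, 0.1, -0.2], 0, -0.7]
    - [[16.2, 0.1, -0.2], 0, -0.7]
    - [[16.2, 0.1, -0.2], 0, -0.7]

```text
time_s: 11.0
ee_pos: [614.4, -71.5, 108.9]
ee_rot: [-6.2, 89.9, -4.7]
force: [0.3, -0.4, -1.0]
gripper_width: 33.1
```

```bash
python3 - <<'E'
from h import *
w=W(0,-50,60);go([w[0],w[1],46],YAW+90)
E
```

```text
t=11.0 q6=-99 tcp [614.4 -71.5 108.9] yang 91.5 -> delta cm [ 0.3  -0.04  0.25] turn rad -0.000 w 33.1 F [ 0.3 -0.4 -1. ]
```

Lower the last bit until contact shows.

Call:
move_arm:
  moves:
    - [[0.1, 0, 0], 0, -0.7]
    - [[0.2, 0, 0], 0, -0.7]
    - [[0.2, 0, 0], 0, -0.7]

```text
time_s: 11.38
ee_pos: [614.5, -71.4, 107.1]
ee_rot: [-6.6, 89.9, -5.1]
force: [-0.7, 0.7, 5.0]
gripper_width: 33.2
```

Call:
move_arm:
  moves:
    - [[0, 0, 0], 0, -0.1]
    - [[0, 0, 0], 0, 0.1]
    - [[0, 0, 0], 0, 0.2]
    - [[-1, 0, 0], 0, 0.2]
    - [[-4, 0, 0], 0, 0.2]
    - [[-9, 0, 0], 0, 0.2]
    - [[-15, 0, 0], 0, 0.2]
    - [[-18, -2, 0], 0, 0.2]
    - [[-18, -7, -0.3], 0, 0.2]
    - [[-18, -12, -0.6], 0, 0.2]
    - [[-18, -17, -0.9], 0, 0.2]
    - [[-18, -21, -1.1], 0, 0.2]
    - [[-18, -24, -1.4], 0, 0.2]
    - [[-18, -25.2, -2], 0, 0.2]
    - [[-18, -25.2, -2], 0, 0.2]

```text
time_s: 13.25
ee_pos: [600.2, -323.9, 286.5]
ee_rot: [87.9, 90.0, 89.4]
force: [-0.4, -0.1, -0.8]
gripper_width: 54.5
```

```bash
python3 - <<'E'
from h import *
go([602,-323.3,6+21],YAW+90)
s=grab("scene","scene6"); crop(s,(110,130,330,310),3,"s6")
t=grab("top","top6"); crop(t,(210,100,430,270),3,"t6")
E
```

```text
t=13.2 q6=-121 tcp [ 600.2 -323.9  286.5] yang 91.4 -> delta cm [19.95  0.04  0.18] turn rad -0.001 w 54.5 F [-0.4 -0.1 -0.8]
```

View pics/s6.png

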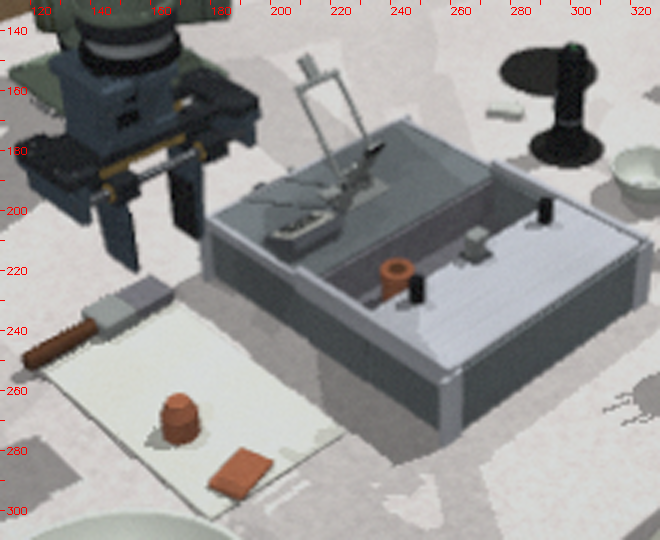

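View pics/t6.png

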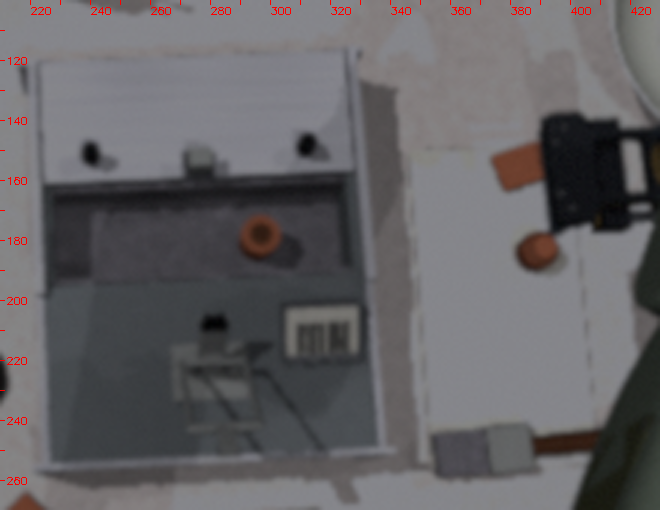

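Call:
move_arm:
  moves:
    - [[4, 0, 0.15], 0, 0.2]
    - [[9, 0, 0.15], 0, 0.2]
    - [[13, 0, 0.15], 0, 0.2]
    - [[16.5, 0, 0.15], 0, 0.2]
    - [[18.5, 0, 0.15], 0, 0.2]
    - [[19.8, 0, 0.15], 0, 0.2]
    - [[19.8, 0, 0.15], 0, 0.2]
    - [[19.8, 0, 0.15], 0, -0.6]
    - [[19.8, 0, 0.15], 0, -0.6]
    - [[19.8, 0, 0.15], 0, -0.6]
    - [[19.8, 0, 0.15], 0, -0.6]
    - [[19.8, 0, 0.15], 0, -0.6]
  force: 15

```text
time_s: 14.85
ee_pos: [602.7, -323.9, 89.3]
ee_rot: [-22.6, 89.9, -21.1]
force: [-0.6, 0.4, 5.2]
gripper_width: 33.2
```

```bash
python3 - <<'E'
from h import *
s=grab("scene","scene7"); crop(s,(110,180,240,300),5,"s7")
w=W(-3,50,60);go([w[0],w[1],230],YAW+90)
E
```

```text
t=14.9 q6=-121 tcp [ 602.6 -323.9   89.2] yang 91.5 -> delta cm [-20.09  35.16   1.81] turn rad -0.000 w 33.1 F [-0.6  0.4  4.6]
```

View pics/s7.png

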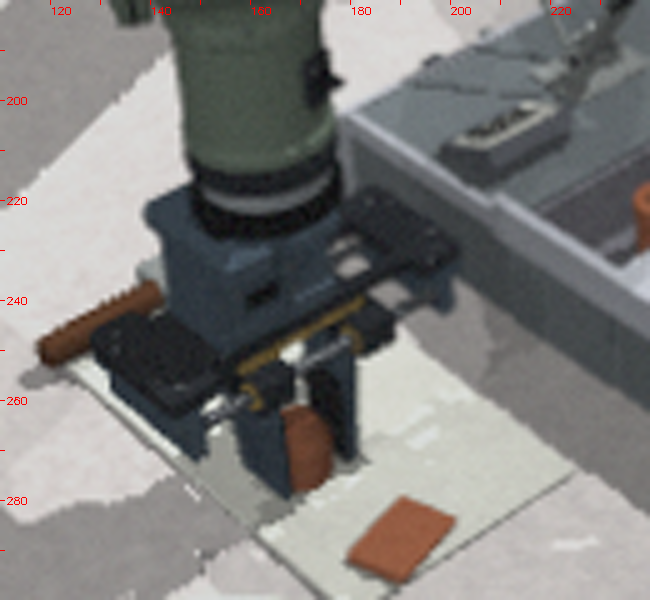

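Call:
move_arm:
  moves:
    - [[-2, 0, 0], 0, -0.7]
    - [[-6, 0, 0], 0, -0.7]
    - [[-11, 0, 0], 0, -0.7]
    - [[-16, 0, 0], 0, -0.7]
    - [[-18, 2, 0.1], 0, -0.7]
    - [[-18, 6, 0.3], 0, -0.7]
    - [[-18, 11, 0.6], 0, -0.7]
    - [[-18, 16, 0.9], 0, -0.7]
    - [[-18, 21, 1.2], 0, -0.7]
    - [[-18, 26, 1.4], 0, -0.7]
    - [[-18, 31, 1.6], 0, -0.7]
    - [[-18, 34, 1.8], 0, -0.7]
    - [[-18, 35.1, 1.8], 0, -0.7]
    - [[-18, 35.1, 1.8], 0, -0.7]
    - [[-18, 35.1, 1.8], 0, -0.7]

```text
time_s: 16.77
ee_pos: [610.8, 26.6, 267.8]
ee_rot: [-149.9, 89.9, -148.4]
force: [-1.0, 1.4, -0.9]
gripper_width: 33.0
```

```bash
python3 - <<'E'
from h import *
w=W(-3,50,60);go([w[0],w[1],45.2],YAW+90)
s=grab("scene","scene8"); crop(s,(140,100,330,280),4,"s8")
E
```

```text
t=16.8 q6=-90 tcp [610.8  26.6 267.8] yang 91.4 -> delta cm [16.26  0.16  0.06] turn rad -0.001 w 33.0 F [-1.   1.4 -0.9]
```

View pics/s8.png

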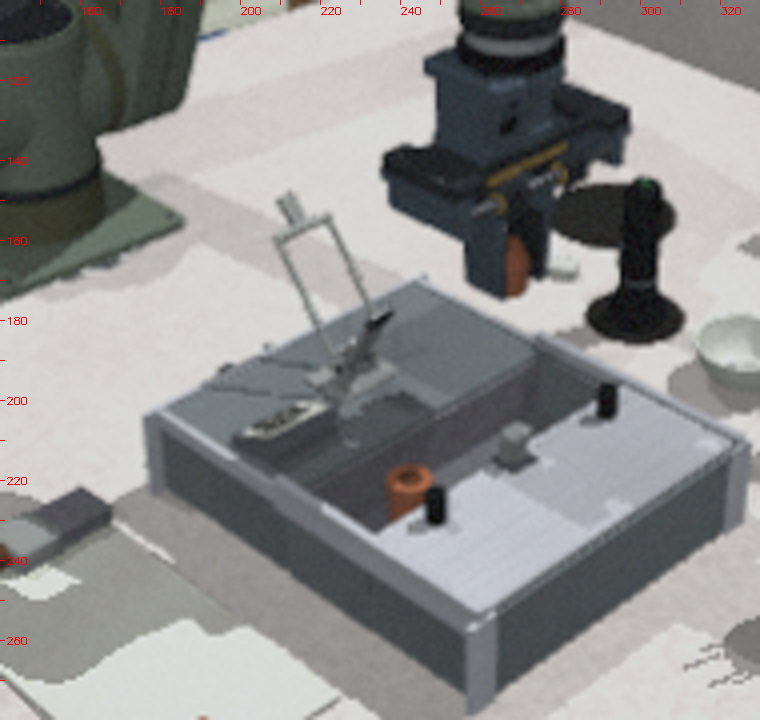

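Call:
move_arm:
  moves:
    - [[4, 0.1, 0], 0, -0.7]
    - [[9, 0.1, 0], 0, -0.7]
    - [[12.5, 0.1, 0], 0, -0.7]
    - [[14.5, 0.1, 0], 0, -0.7]
    - [[15.5, 0.1, 0], 0, -0.7]
    - [[16, 0.1, 0], 0, -0.7]
    - [[16.2, 0.1, 0], 0, -0.7]
    - [[16.3, 0.1, 0], 0, -0.7]
    - [[16.3, 0.1, 0], 0, -0.7]

```text
time_s: 17.95
ee_pos: [611.2, 28.6, 105.8]
ee_rot: [4.1, 89.9, 5.6]
force: [0.6, 0.6, -0.5]
gripper_width: 33.3
```

Call:
move_arm:
  moves:
    - [[0.1, 0, 0], 0, -0.7]
    - [[0.2, 0, 0], 0, -0.7]
    - [[0.2, 0, 0], 0, -0.7]

```text
time_s: 18.32
ee_pos: [611.3, 28.7, 105.2]
ee_rot: [2.1, 89.9, 3.6]
force: [-3.1, 0.3, 8.6]
gripper_width: 33.5
```

Call:
move_arm:
  moves:
    - [[0, 0, 0], 0, -0.1]
    - [[0, 0, 0], 0, 0.1]
    - [[0, 0, 0], 0, 0.1]
    - [[-1, 0, 0], 0, 0.1]
    - [[-4, 0, 0], 0, 0.1]
    - [[-9, 0, 0], 0, 0.1]
    - [[-14, 0, 0], 0, 0.1]
    - [[-14, 2, 3], 0, 0]
    - [[-14, 4, 6.8], 0, 0]
    - [[-14, 4, 6.8], 0, 0]

```text
time_s: 19.58
ee_pos: [679.7, 71.7, 243.3]
ee_rot: [16.9, 89.9, 18.5]
force: [-1.1, -0.2, 0.5]
gripper_width: 45.7
```

```bash
python3 - <<'E'
from h import *
s=grab("scene","scene9"); crop(s,(190,100,330,280),4,"s9")
t=grab("top","top9"); crop(t,(210,100,360,260),5,"t9")
w=W(64.5,90,60);go([w[0],w[1],105],YAW+90)
print(tri((291.5-.5,201.5-.5),(240,151))) 
E
```

```text
t=19.7 q6=-87 tcp [677.5  70.4 243.1] yang 91.5 -> delta cm [ 7.81 -0.05  0.02] turn rad 0.000 w 45.5 F [-0.2 -0.8 -0.6]
(array([676.05075561,  68.99706809,  92.49478028]), np.float64(1.116967041434495))
```

View pics/s9.png

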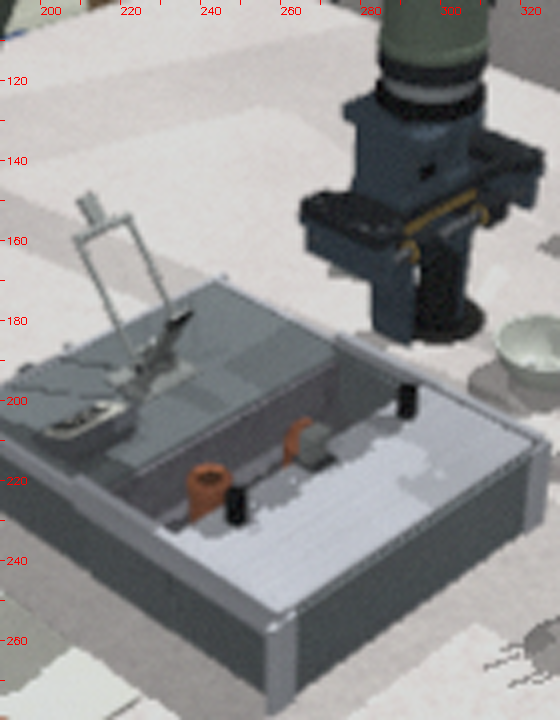

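View pics/t9.png

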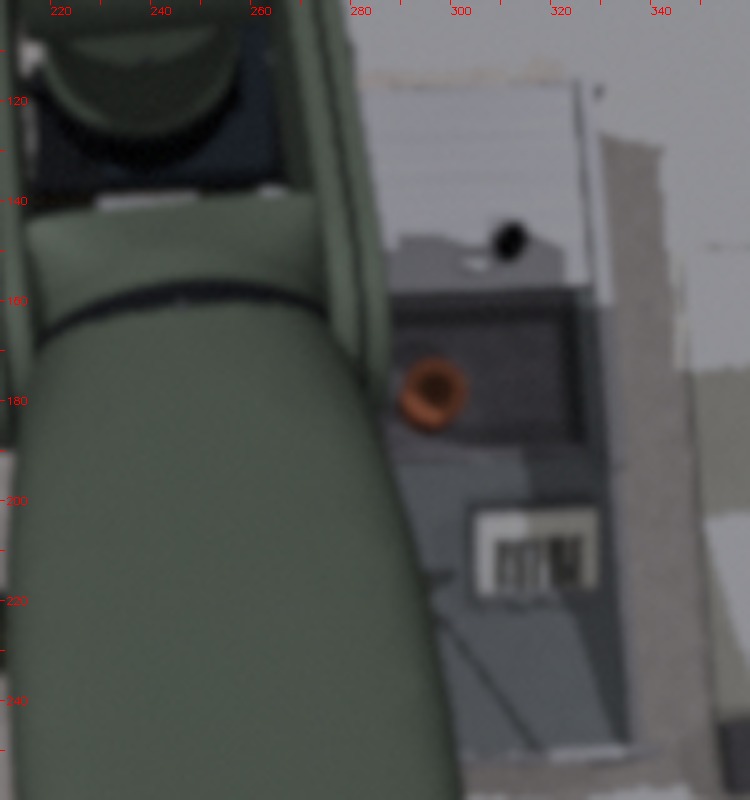

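Call:
move_arm:
  moves:
    - [[3, 0, -0.05], 0, 0]
    - [[5.5, 0, -0.05], 0, 0]
    - [[7, 0, -0.05], 0, 0]
    - [[7.6, 0, -0.05], 0, 0]
    - [[7.6, 0, -0.05], 0, 0]
    - [[7.6, 0, -0.05], 0, -0.9]
    - [[7.6, 0, -0.05], 0, -0.9]
    - [[7.6, 0, -0.05], 0, -0.9]
    - [[7.6, 0, -0.05], 0, -0.9]
    - [[7.6, 0, -0.05], 0, -0.9]
  force: 15

```text
time_s: 20.92
ee_pos: [677.5, 70.6, 167.6]
ee_rot: [44.9, 90.0, 46.4]
force: [-0.3, 1.1, 2.6]
gripper_width: 15.0
```

Call:
move_arm:
  moves:
    - [[0, 0, -0.7], 0, -0.9]
    - [[0, 0, -1.5], 0, -0.9]
    - [[0, 0, -2.4], 0, -0.9]
    - [[0, 0, -3.3], 0, -0.9]
    - [[0, 0, -4.2], 0, -0.9]
    - [[0, 0, -5.1], 0, -0.9]
    - [[0, 0, -6.0], 0, -0.9]
    - [[0, 0, -6.9], 0, -0.9]
    - [[0, 0, -7.7], 0, -0.9]
    - [[0, 0, -8.4], 0, -0.9]
    - [[0, 0, -9.0], 0, -0.9]
    - [[0, 0, -9.3], 0, -0.9]
    - [[0, 0, -9.3], 0, -0.9]

```text
time_s: 22.55
ee_pos: [583.8, 68.0, 167.5]
ee_rot: [160.0, 90.0, 161.5]
force: [1.0, 4.4, 7.3]
gripper_width: 15.5
```

Call:
move_arm:
  moves:
    - [[0, 0, -0.15], 0, -0.9]
    - [[0, 0, -0.3], 0, -0.9]
    - [[0, 0, -0.3], 0, -0.9]

```text
time_s: 22.92
ee_pos: [582.3, 67.9, 167.5]
ee_rot: [5.7, 89.8, 7.2]
force: [4.6, 3.7, 3.1]
gripper_width: 15.5
```

Call:
move_arm:
  moves:
    - [[0, 0, -0.15], 0, -0.9]
    - [[0, 0, -0.3], 0, -0.9]
    - [[0, 0, -0.3], 0, -0.9]

```text
time_s: 23.3
ee_pos: [581.8, 67.9, 167.6]
ee_rot: [2.6, 89.5, 4.1]
force: [10.8, 4.1, -1.2]
gripper_width: 15.2
```

Call:
move_arm:
  moves:
    - [[0, 0, 0.3], 0, -0.9]
    - [[0, 0, 0.3], 0, -0.4]
    - [[0, 0, 0.3], 0, 0]
    - [[0, 0, 0.3], 0, 0]
    - [[-4, 0, 0.3], 0, 0]
    - [[-9, 0, 0.3], 0, 0]
    - [[-14, 0, 0.3], 0, 0]
    - [[-18, 0, 0.3], 0, 0]
    - [[-18, 5, 0.3], 0, 0]
    - [[-18, 10, 0.3], 0, 0]
    - [[-18, 12, 0.3], 0, 0]
    - [[-18, 12, 0.3], 0, 0]

```text
time_s: 24.8
ee_pos: [578.0, 188.3, 346.7]
ee_rot: [-131.2, 89.9, -129.6]
force: [0.1, -1.2, -0.3]
gripper_width: 45.7
```

```bash
python3 - <<'E'
from h import *
g=lambda im:np.clip(im.astype(float)*1.5,0,255).astype(np.uint8)
s=grab("scene","scene10"); crop(g(s),(180,130,330,250),5,"s10")
t=grab("top","top10"); crop(g(t),(210,100,360,260),5,"t10")
w=W(-185.7,0,60);go([w[0],w[1],250],YAW+90)
E
```

```text
t=24.9 q6=-75 tcp [578.3 186.7 347. ] yang 91.5 -> delta cm [  3.73 -20.94 -15.37] turn rad -0.001 w 45.5 F [-0.5  0.1 -0.2]
```

View pics/s10.png

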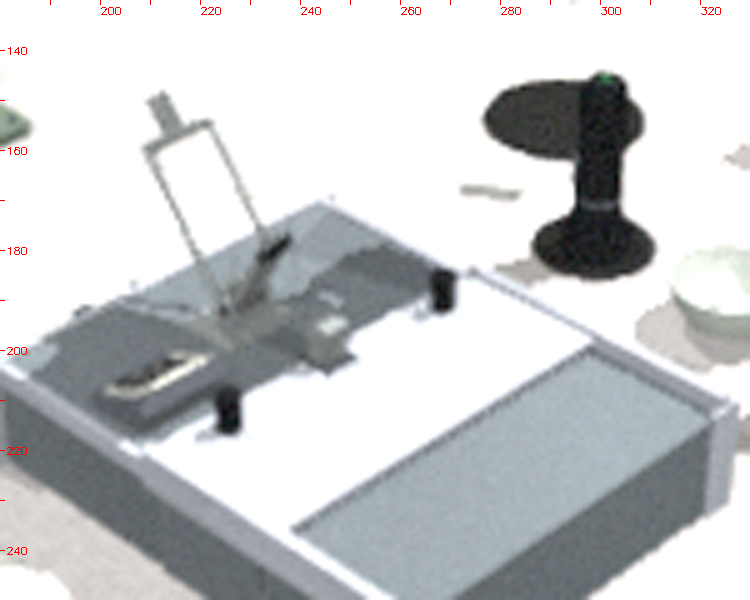

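View pics/t10.png

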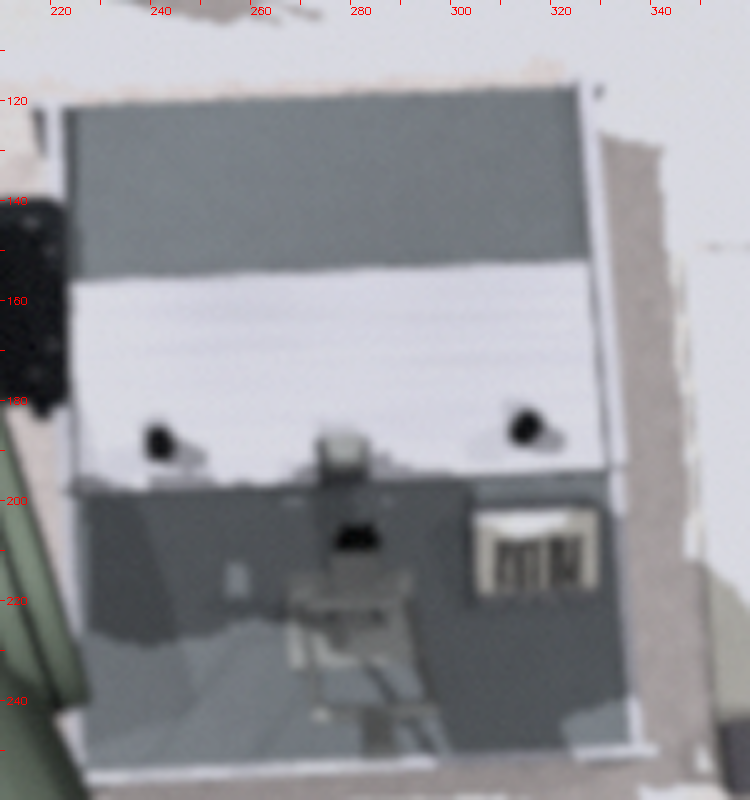

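```bash
python3 - <<'E'
from h import *
from fit import model
p=np.load("case.npy")[:7].copy(); p[3]=0
m=model(p)
for n in("scene","top"): print(n,"keep",proj(n,m['keep']).round(1),"knobs",proj(n,[W(-30.8,90,96),W(-30.8,-90,96)]).round(1).tolist(),"tab",proj(n,W(m['hx']-113*np.sin(p[5]),0,m['hz']+113*np.cos(p[5]))).round(1))
E
```

```text
scene keep [[244.9 194.4]] knobs [[268.2, 187.9], [225.2, 212.1]] tab [[212.4 151.5]]
top keep [[278.3 189.5]] knobs [[241.0, 187.5], [314.2, 184.4]] tab [[285.  245.9]]
```

Call:
move_arm:
  moves:
    - [[0, -3, -2.2], 0, 0]
    - [[0, -7, -5.1], 0, 0]
    - [[0, -11, -8], 0, 0]
    - [[0, -15, -11], 0, 0]
    - [[0, -19, -14], 0, 0]
    - [[0, -20.9, -15.4], 0, -0.1]
    - [[0, -20.9, -15.4], 0, -0.1]
    - [[0, -20.9, -15.4], 0, -0.1]

```text
time_s: 25.9
ee_pos: [430.0, -25.6, 347.4]
ee_rot: [11.6, 90.0, 13.0]
force: [-0.9, -0.3, 0.6]
gripper_width: 40.7
```

```bash
python3 - <<'E'
from h import *
s=grab("scene","scene11"); crop(s,(160,80,280,220),5,"s11")
w=W(-185.7,0,60);go([w[0],w[1],204.2],YAW+90,off=70)
p=pose()[0]; print(proj("scene",p-[0,0,78]))
E
```

```text
t=25.9 q6=-96 tcp [430.2 -25.2 347.3] yang 91.5 -> delta cm [ 7.31 -0.15 -0.03] turn rad -0.001 w 40.6 F [ 0.9 -0.3  0.4]
[[211.11674378 130.56645037]]
```

View pics/s11.png

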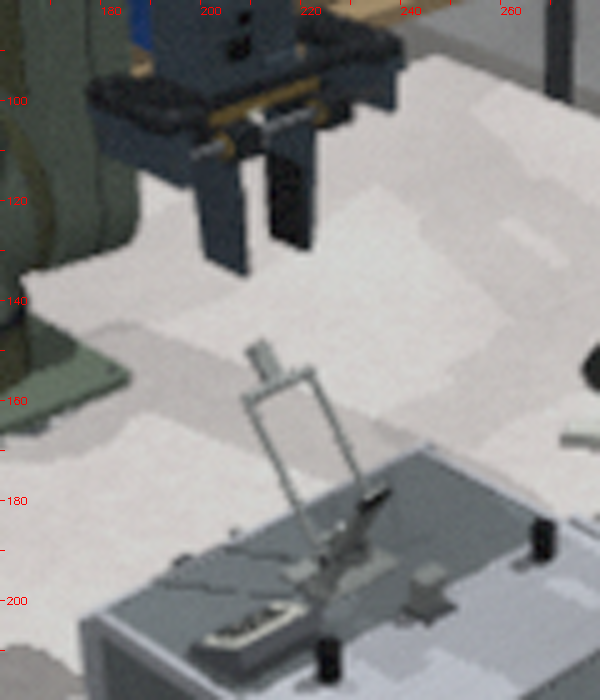

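Call:
move_arm:
  moves:
    - [[3, -0.1, 0], 0, -0.1]
    - [[5.5, -0.1, 0], 0, -0.1]
    - [[6.8, -0.1, 0], 0, -0.1]
    - [[7.2, -0.1, 0], 0, -0.1]
    - [[7.2, -0.1, 0], 0, -0.1]
  force: 8

```text
time_s: 26.58
ee_pos: [430.3, -26.0, 275.6]
ee_rot: [-1.6, 90.0, -0.0]
force: [0.1, -0.2, 0.9]
gripper_width: 41.2
```

```bash
python3 - <<'E'
from h import *
s=grab("scene","scene12"); crop(s,(170,90,270,210),6,"s12")
w=W(-185.7,0,60);go([w[0],w[1],204.2],YAW+90,off=70)
E
```

```text
t=26.6 q6=-97 tcp [430.4 -26.1 275.9] yang 91.5 -> delta cm [ 0.17 -0.06 -0.05] turn rad -0.000 w 40.8 F [0.1 0.2 0.7]
```

View pics/s12.png

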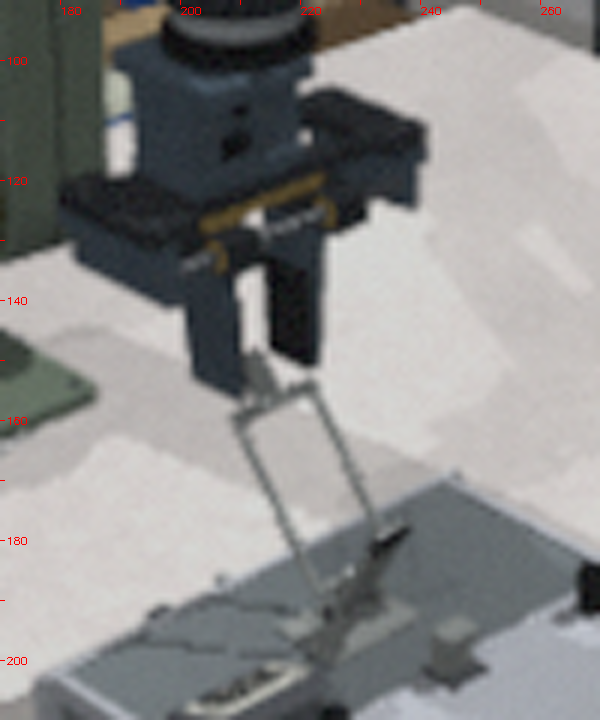

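Tab tip (212,150) sits between the fingertips, which stay just above the cross-bar. Close.

Call:
move_arm:
  moves:
    - [[0.1, 0, 0], 0, -0.4]
    - [[0.1, 0, 0], 0, -0.9]
    - [[0.1, 0, 0], 0, -0.9]
    - [[0.1, 0, 0], 0, -0.9]
    - [[0.1, 0, 0], 0, -0.9]
    - [[0.1, 0, 0], 0, -0.9]
  force: 8

```text
time_s: 27.38
ee_pos: [429.8, -26.2, 274.3]
ee_rot: [-141.1, 90.0, -139.6]
force: [-1.7, -0.6, 1.4]
gripper_width: 13.9
```

```bash
python3 - <<'E'
from h import *
s=grab("scene","scene13"); crop(s,(170,90,270,210),6,"s13")
p,R,st=pose(); print(p,st['force'],st['gripper_width'])
# arc plan: TCP relative (tool z = case +x, tool x = down), start th=.631 lean back
r=118;th0=-.631
for th in np.arange(-.631,1.56,.12): print(round(th,2),"x down %.2f  z fwd %.2f"%(-r*(np.cos(th)-np.cos(th0))/10, r*(np.sin(th)-np.sin(th0))/10))
E
```

```text
[429.76301185 -26.21451755 274.34076206] [-1.11565555  0.15246395  2.00346984] 13.665492163540925
-0.63 x down -0.00  z fwd 0.00
-0.51 x down -0.76  z fwd 1.19
-0.39 x down -1.38  z fwd 2.46
-0.27 x down -1.84  z fwd 3.80
-0.15 x down -2.14  z fwd 5.19
-0.03 x down -2.27  z fwd 6.60
0.09 x down -2.23  z fwd 8.01
0.21 x down -2.02  z fwd 9.41
0.33 x down -1.64  z fwd 10.77
0.45 x down -1.10  z fwd 12.08
0.57 x down -0.41  z fwd 13.32
0.69 x down 0.42  z fwd 14.46
0.81 x down 1.38  z fwd 15.50
0.93 x down 2.46  z fwd 16.41
1.05 x down 3.65  z fwd 17.19
1.17 x down 4.91  z fwd 17.82
1.29 x down 6.25  z fwd 18.30
1.41 x down 7.63  z fwd 18.61
1.53 x down 9.03  z fwd 18.75
```

View pics/s13.png

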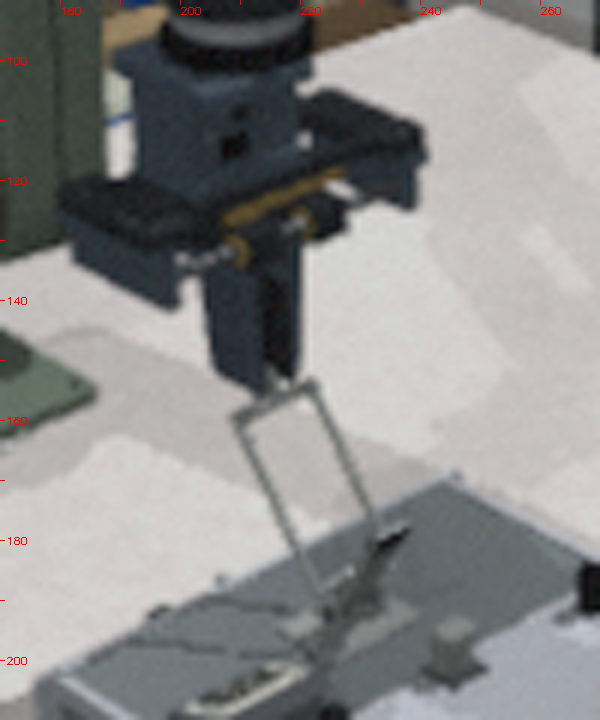

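Call:
move_arm:
  moves:
    - [[-0.76, 0, 1.19], 0, -0.9]
    - [[-1.38, 0, 2.46], 0, -0.9]
    - [[-1.84, 0, 3.8], 0, -0.9]
    - [[-2.14, 0, 5.19], 0, -0.9]
    - [[-2.27, 0, 6.6], 0, -0.9]
    - [[-2.27, 0, 6.6], 0, -0.9]

```text
time_s: 28.18
ee_pos: [497.3, -24.4, 297.2]
ee_rot: [3.6, 89.9, 5.2]
force: [-1.4, -0.1, 4.9]
gripper_width: 13.8
```

```bash
python3 - <<'E'
from h import *
s=grab("scene","scene14"); crop(s,(170,90,290,210),6,"s14")
p,R,st=pose(); print(p,st['force'],st['gripper_width'])
E
```

```text
[496.58582149 -24.42260739 297.13670493] [-0.71521779  0.62652754  4.39052954] 13.733431914430241
```

View pics/s14.png

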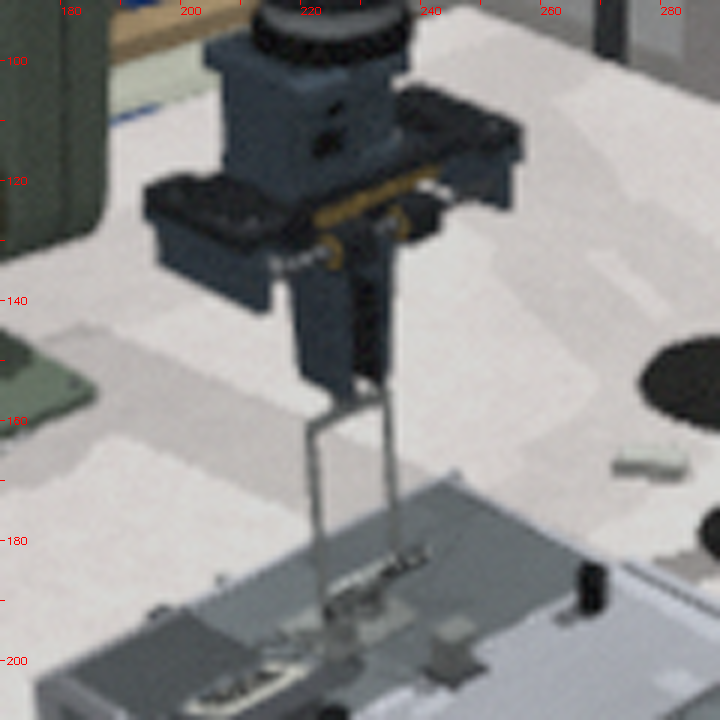

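Call:
move_arm:
  moves:
    - [[-0.15, 0, 0.7], 0, -0.9]
    - [[-0.15, 0, 1.5], 0, -0.9]
    - [[0.05, 0, 2.9], 0, -0.9]
    - [[0.42, 0, 4.3], 0, -0.9]
    - [[0.95, 0, 5.6], 0, -0.9]
    - [[1.65, 0, 6.9], 0, -0.9]
    - [[2.5, 0, 8.1], 0, -0.9]
    - [[3.45, 0, 9.2], 0, -0.9]
    - [[3.45, 0, 9.2], 0, -0.9]

```text
time_s: 29.35
ee_pos: [589.1, -22.0, 261.3]
ee_rot: [22.2, 90.0, 23.8]
force: [3.7, 0.2, 3.8]
gripper_width: 13.8
```

```bash
python3 - <<'E'
from h import *
s=grab("scene","scene15"); crop(s,(180,100,300,220),6,"s15")
p,R,st=pose(); print(p,st['force'],st['gripper_width'])
E
```

```text
[588.59359988 -21.97108657 261.65197937] [4.65848332 0.61450165 2.3527001 ] 14.065158613482945
```

View pics/s15.png

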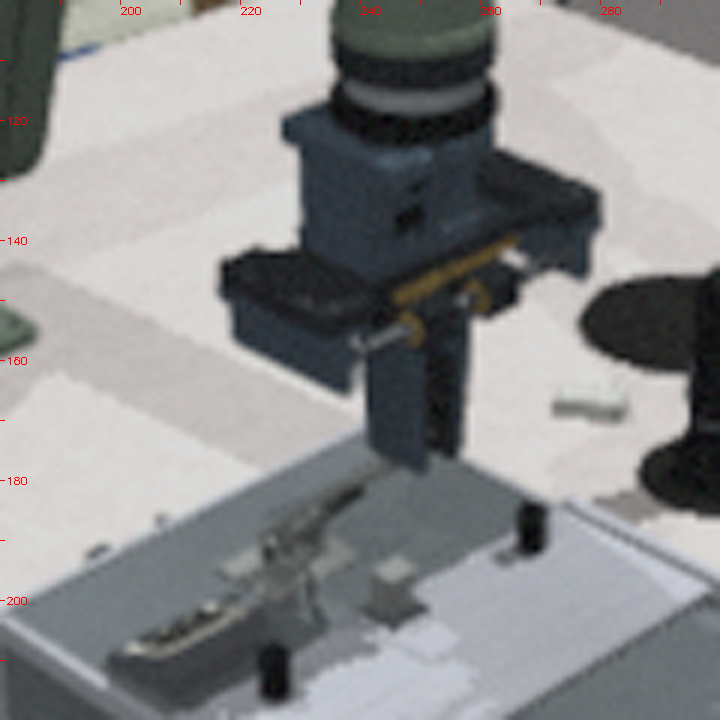

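Call:
move_arm:
  moves:
    - [[0.5, 0, 0.8], 0, -0.9]
    - [[1.1, 0, 1.3], 0, -0.9]
    - [[2.3, 0, 2.1], 0, -0.9]
    - [[3.6, 0, 2.7], 0, -0.9]
    - [[5.0, 0, 3.2], 0, -0.9]
    - [[6.4, 0, 3.5], 0, -0.9]
    - [[6.4, 0, 3.5], 0, -0.9]

```text
time_s: 30.28
ee_pos: [622.8, -21.0, 197.0]
ee_rot: [169.6, 89.9, 171.1]
force: [-0.7, 0.5, -0.9]
gripper_width: 13.8
```

```bash
python3 - <<'E'
from h import *
s=grab("scene","scene16"); crop(s,(180,100,300,220),6,"s16")
p,R,st=pose(); print(p,st['force'],st['gripper_width'])
E
```

```text
[622.7131571  -21.07755855 197.76492515] [-1.02622638 -0.35865244 -0.9297285 ] 13.760640227338861
```

View pics/s16.png

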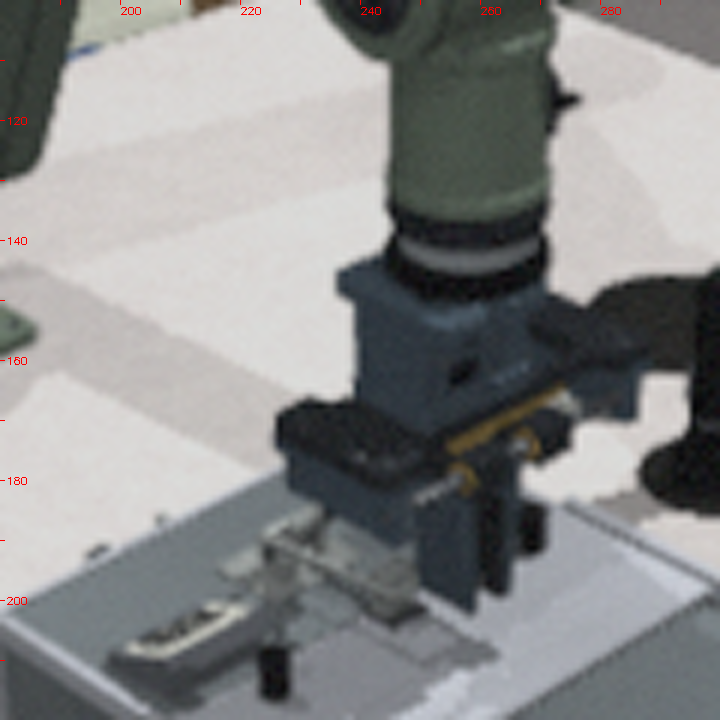

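Call:
move_arm:
  moves:
    - [[0.7, 0, 0.1], 0, -0.9]
    - [[1.4, 0, 0.15], 0, -0.9]
    - [[2.0, 0, 0.15], 0, -0.9]
    - [[2.5, 0, 0.1], 0, -0.9]
    - [[2.5, 0, 0.1], 0, -0.9]

```text
time_s: 30.95
ee_pos: [624.0, -21.1, 173.2]
ee_rot: [13.7, 90.0, 15.2]
force: [0.7, 1.1, -0.4]
gripper_width: 13.8
```

```bash
python3 - <<'E'
from h import *
s=grab("scene","scene17"); crop(s,(190,140,290,230),7,"s17")
p,R,st=pose(); print(p,st['force'],st['gripper_width'])
E
```

```text
[624.05882956 -21.04879557 173.43951194] [0.54092581 1.13733405 0.3342543 ] 13.94777509150259
```

View pics/s17.png

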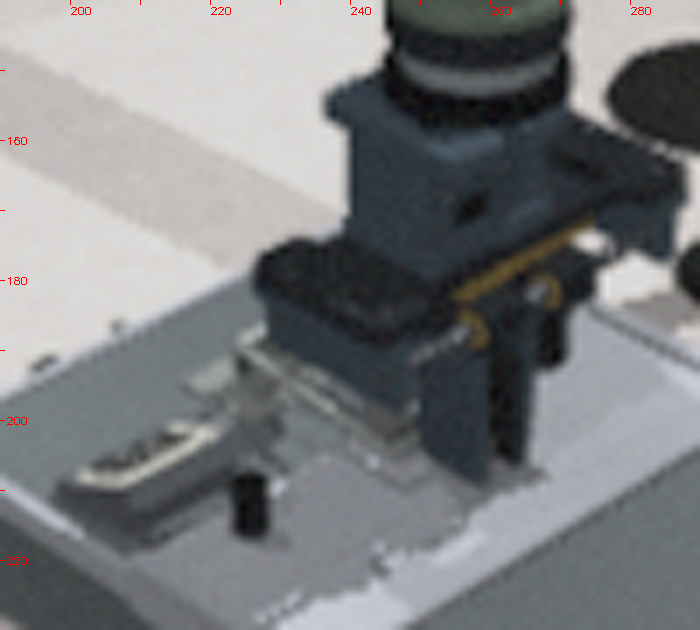

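Call:
move_arm:
  moves:
    - [[0.3, 0, 0], 0, -0.9]
    - [[0.3, 0, 0], 0, -0.6]
    - [[0.3, 0, 0], 0, -0.4]
    - [[0.3, 0, 0], 0, -0.2]
    - [[0.3, 0, 0], 0, -0.2]
    - [[0, 0, 0.3], 0, -0.2]
    - [[-5, 0, 0.3], 0, -0.2]
    - [[-11, 0, 0.3], 0, -0.2]
    - [[-15, 0, 0.3], 0, -0.2]
    - [[-15, 3, 0.3], 0, -0.2]
    - [[-15, 8, 0.3], 0, -0.2]
    - [[-15, 13, 0.3], 0, -0.2]
    - [[-15, 15, 0.3], 0, -0.6]
    - [[-15, 15, 0.3], 0, -1]

```text
time_s: 32.75
ee_pos: [622.9, 129.7, 323.5]
ee_rot: [-71.7, 90.0, -70.1]
force: [0.2, -1.0, 0.2]
gripper_width: 19.1
```

```bash
python3 - <<'E'
from h import *
g=lambda im:np.clip(im.astype(float)*1.4,0,255).astype(np.uint8)
s=grab("scene","scene18"); crop(s,(180,150,290,240),7,"s18")
t=grab("top","top18"); crop(g(t),(225,160,345,260),6,"t18")
p,R,st=pose(); print(p,st['force'],st['gripper_width'])
E
```

```text
[622.99479416 127.80618408 323.43830934] [-0.2450562   0.28234814 -0.04480757] 11.60994286194931
```

View pics/s18.png

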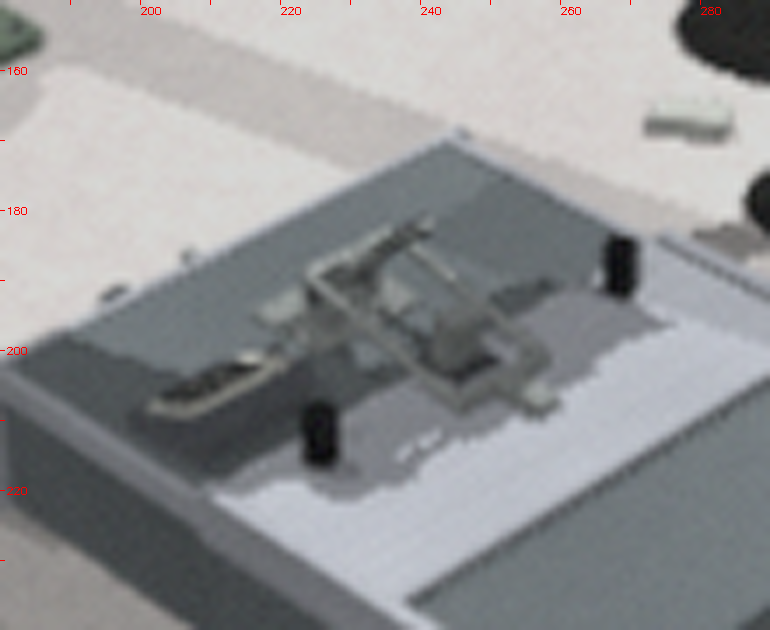

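View pics/t18.png

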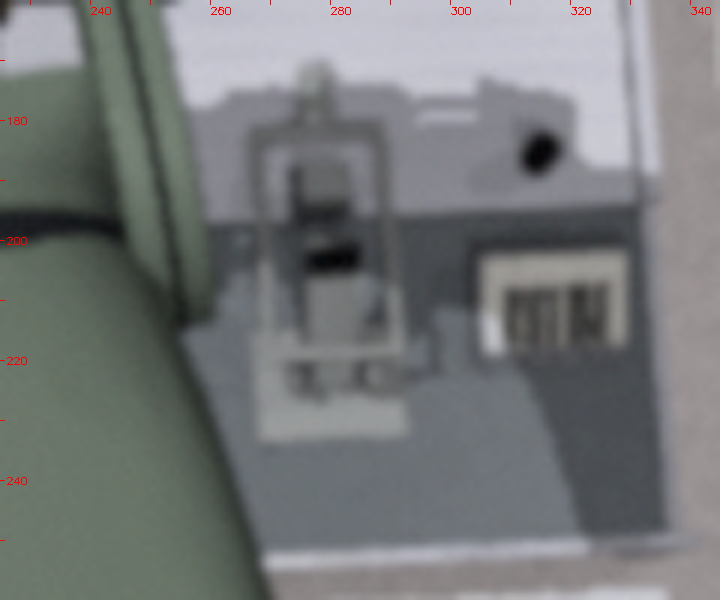

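```bash
python3 - <<'E'
from h import *
p=np.load("case.npy");c,s_=np.cos(p[2]),np.sin(p[2])
def C(w): d=w[:2]-p[:2]; return np.array([c*d[0]+s_*d[1],-s_*d[0]+c*d[1],w[2]])
q,e=tri((252.1-.5,204-.5),(278-.5,181.9-.5)); print("bar",C(q),e, "keeper x", C(q)[0]+39.5)
print("bar@91",C(onz("top",(277.5,181.4),91)),C(onz("scene",(251.6,203.5),91)))
q,e=tri((238.8-.5,183-.5),(280.8-.5,202.5-.5)); print("blk",C(q),e)
for A in(2.1,2.2,2.3,2.35):
  print(A,proj("scene",W(-117.5-58*np.cos(A),0,91+58*np.sin(A))).round(1),proj("top",W(-117.5-58*np.cos(A),0,91+58*np.sin(A))).round(1))
E
```

```text
bar [-16.60912176   0.51436102  87.96172921] 3.533970672191222 keeper x 22.89087823953977
bar@91 [-18.42515629  -0.53464993  91.        ] [-12.47946151  -1.12594735  91.        ]
blk [-75.00930785   1.28101024 135.53141066] 5.368226669029083
2.1 [[234.  179.5]] [[280.5 206.5]]
2.2 [[235.2 181. ]] [[280.2 204.6]]
2.3 [[236.2 182.6]] [[280. 203.]]
2.35 [[236.7 183.4]] [[279.9 202.2]]
```

```bash
python3 - <<'E'
from h import *
w=W(-44,0,0);go([w[0],w[1],118],YAW+90,off=78)
E
```

```text
t=32.9 q6=-81 tcp [623.  127.8 323.4] yang 91.5 -> delta cm [ 12.76 -14.93  -5.53] turn rad -0.001 w 11.6 F [-0.2  0.3 -0. ]
```

Call:
move_arm:
  moves:
    - [[0, -4, -1.5], 0, -1]
    - [[0, -9, -3.3], 0, -1]
    - [[0, -13, -4.8], 0, -1]
    - [[0, -14.9, -5.5], 0, -1]
    - [[0, -14.9, -5.5], 0, -1]
    - [[4, -14.9, -5.5], 0, -1]
    - [[8, -14.9, -5.5], 0, -1]
    - [[11, -14.9, -5.5], 0, -1]
    - [[12.6, -14.9, -5.5], 0, -1]
    - [[12.6, -14.9, -5.5], 0, -1]
  force: 20

```text
time_s: 34.1
ee_pos: [571.9, -20.8, 196.7]
ee_rot: [162.4, 89.9, 164.0]
force: [-0.1, -0.4, 0.4]
gripper_width: 0.2
```

```bash
python3 - <<'E'
from h import *
w=W(-44,0,0);go([w[0],w[1],118],YAW+90,off=78)
s=grab("scene","scene19"); crop(s,(190,140,290,230),7,"s19")
E
```

```text
t=34.1 q6=-95 tcp [571.9 -20.8 196.7] yang 91.5 -> delta cm [ 0.07 -0.22 -0.03] turn rad 0.000 w 0.2 F [-0.1 -0.4  0.4]
```

View pics/s19.png

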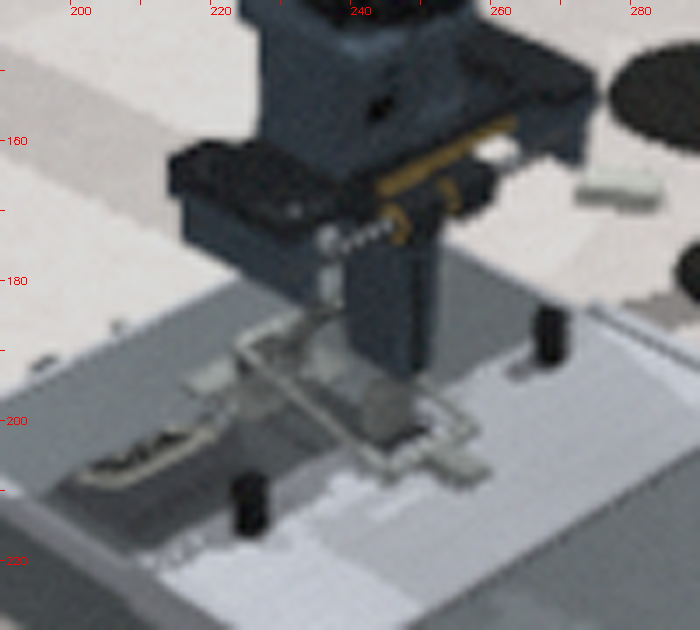

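Call:
move_arm:
  moves:
    - [[-0.4, 0, -1.3], 0, -1]
    - [[-0.8, 0, -2.0], 0, -1]
    - [[-1.2, 0, -2.8], 0, -1]
    - [[-1.5, 0, -3.5], 0, -1]
    - [[-1.8, 0, -4.3], 0, -1]
    - [[-2.0, 0, -4.9], 0, -1]
    - [[-2.1, 0, -5.5], 0, -1]
    - [[-2.1, 0, -6.2], 0, -1]
    - [[-2.1, 0, -6.9], 0, -1]
    - [[-2.0, 0, -7.7], 0, -1]
    - [[-1.9, 0, -8.5], 0, -1]
    - [[-1.9, 0, -8.5], 0, -1]

```text
time_s: 35.65
ee_pos: [485.9, -23.7, 216.4]
ee_rot: [172.6, 89.9, 174.1]
force: [0.4, -0.1, -0.2]
gripper_width: -0.0
```

```bash
python3 - <<'E'
from h import *
p,R,st=pose(); print(p,st['force'])
s=grab("scene","scene20"); crop(s,(180,130,280,230),7,"s20")
E
```

```text
[485.90667878 -23.71239477 216.35670319] [ 0.37248194 -0.10491945 -0.15110936]
```

View pics/s20.png

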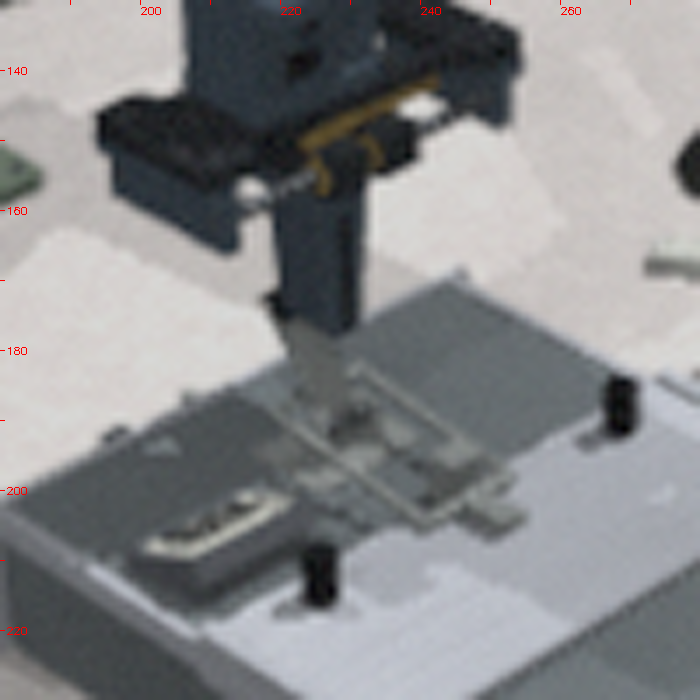

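Call:
move_arm:
  moves:
    - [[0.3, 0, -0.8], 0, -1]
    - [[0.74, 0, -1.55], 0, -1]
    - [[1.4, 0, -2.1], 0, -1]
    - [[2.2, 0, -2.5], 0, -1]
    - [[2.8, 0, -2.7], 0, -1]
    - [[3.3, 0, -2.9], 0, -1]
    - [[3.9, 0, -3.0], 0, -1]
    - [[4.3, 0, -3.1], 0, -1]
    - [[4.5, 0, -3.1], 0, -1]
    - [[4.5, 0, -3.1], 0, -1]

```text
time_s: 36.95
ee_pos: [455.5, -24.5, 172.0]
ee_rot: [168.9, 90.0, 170.4]
force: [-2.6, 0.4, 6.4]
gripper_width: 0.3
```

```bash
python3 - <<'E'
from h import *
p,R,st=pose(); print(p,st['force'])
s=grab("scene","scene21"); crop(s,(180,130,280,230),7,"s21")
E
```

```text
[455.52883844 -24.47869947 172.01245566] [-2.6304333   0.40059662  6.3675089 ]
```

View pics/s21.png

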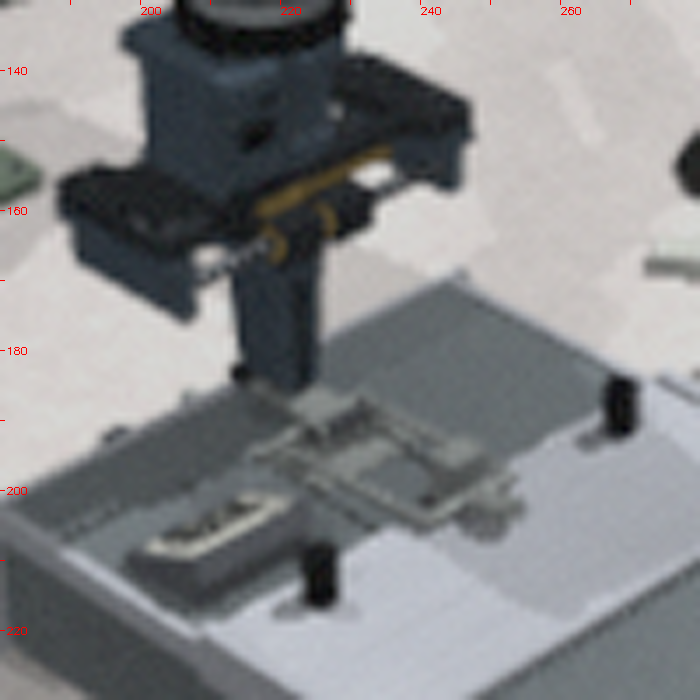

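Call:
move_arm:
  moves:
    - [[0.15, 0, 0], 0, -1]
    - [[0.3, 0, 0], 0, -1]
    - [[0.3, 0, 0], 0, -1]

```text
time_s: 37.38
ee_pos: [455.5, -24.5, 171.8]
ee_rot: [-5.2, 90.0, -3.7]
force: [-8.7, 1.0, 28.6]
gripper_width: 1.0
```

Call:
move_arm:
  moves:
    - [[-0.3, 0, 0], 0, -1]
    - [[-3, 0, 0], 0, -1]
    - [[-8, 0, 0], 0, -1]
    - [[-13, 0, 0], 0, -1]
    - [[-18, 3, 0], 0, -0.5]
    - [[-20, 8, 0], 0, 0]
    - [[-20, 13, 0], 0, 0]
    - [[-20, 17, 0], 0, 0]
    - [[-20, 20, 0], 0, 0]
    - [[-20, 20, 0], 0, 0]

```text
time_s: 38.62
ee_pos: [450.5, 176.9, 368.1]
ee_rot: [167.5, 90.0, 169.2]
force: [-0.4, -1.3, 0.1]
gripper_width: 45.6
```

```bash
python3 - <<'E'
from h import *
g=lambda im:np.clip(im.astype(float)*1.4,0,255).astype(np.uint8)
p,R,st=pose(); print(p,st['force'])
s=grab("scene","scene22"); crop(s,(180,150,280,230),8,"s22")
t=grab("top","top22"); crop(g(t),(225,160,345,260),6,"t22")
crop(g(s),(265,125,365,225),6,"s22p"); crop(g(t),(75,140,245,310),4,"t22p")
E
```

```text
[450.50128225 176.94307659 368.07543317] [-0.38607897 -1.28656201  0.1033264 ]
```

View pics/s22.png

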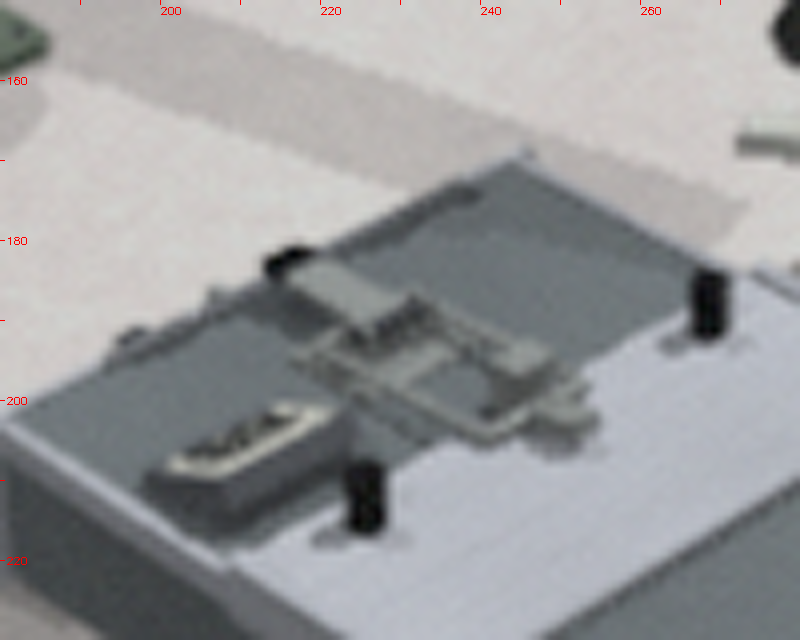

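View pics/t22.png

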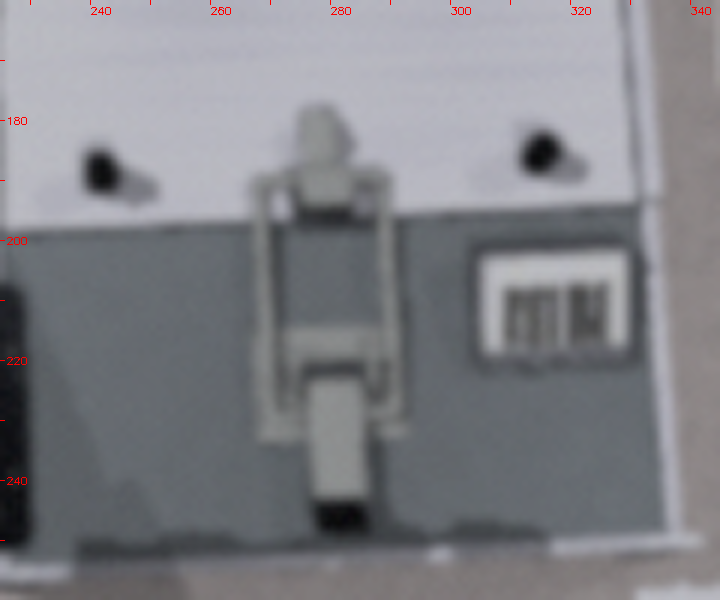

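View pics/s22p.png

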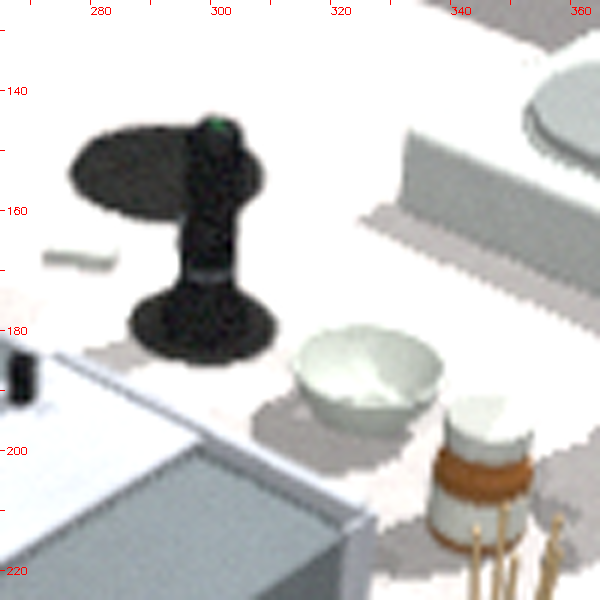

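View pics/t22p.png

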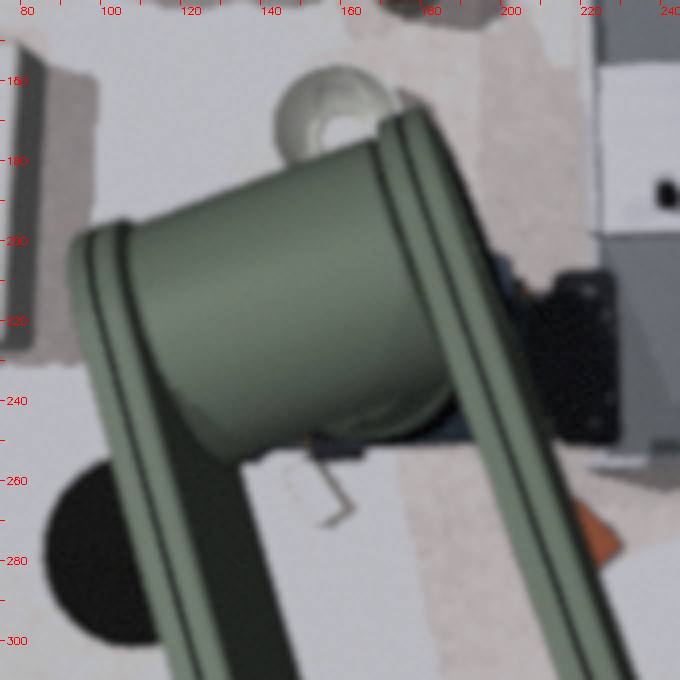

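```bash
python3 - <<'E'
from h import *
go([515.5,288.7,230],YAW)
for z in(75,80,85,90): print(z,proj("scene",[W(-192.5,137,z),W(-60,137,z),W(-30,137,z),W(152,137,z)]).round(1).tolist())
E
```

```text
t=38.7 q6=-72 tcp [450.5 175.1 368.2] yang 91.5 -> delta cm [ 7.81 11.18  6.8 ] turn rad -1.571 w 45.8 F [-0.1 -0.  -1. ]
75 [[242.9, 169.4], [271.4, 184.3], [278.3, 187.8], [324.1, 211.5]]
80 [[242.8, 168.2], [271.5, 182.9], [278.4, 186.5], [324.2, 210.1]]
85 [[242.8, 166.9], [271.5, 181.6], [278.4, 185.2], [324.4, 208.8]]
90 [[242.8, 165.6], [271.6, 180.3], [278.5, 183.9], [324.5, 207.4]]
```

Call:
move_arm:
  moves:
    - [[0, 1, 1], 0.15, 0.2]
    - [[0, 3, 2], 0.33, 0.3]
    - [[0, 5, 3], 0.51, 0.4]
    - [[0, 7, 4], 0.69, 0.4]
    - [[0, 9, 5], 0.87, 0.4]
    - [[0, 10, 6], 1.05, 0.4]
    - [[2, 11.2, 6.8], 1.23, 0.4]
    - [[5, 11.2, 6.8], 1.41, 0.4]
    - [[7.8, 11.2, 6.8], 1.571, 0.4]
    - [[7.8, 11.2, 6.8], 1.571, 0.4]
    - [[7.8, 11.2, 6.8], 1.571, 0.4]

```text
time_s: 40.1
ee_pos: [516.4, 288.7, 291.7]
ee_rot: [113.3, 89.9, 24.9]
force: [0.3, 1.1, 1.4]
gripper_width: 63.7
```

```bash
python3 - <<'E'
from h import *
go([515.5,288.7,104],YAW)
s=grab("scene","scene23"); crop(s,(230,60,360,210),5,"s23")
p,R,_=pose();print(R.round(2),proj("scene",p-[0,0,78]))
E
```

```text
t=40.1 q6=27 tcp [516.4 288.7 291.7] yang 1.6 -> delta cm [12.77 -0.11  0.  ] turn rad 0.001 w 63.7 F [0.3 1.1 1.4]
[[ 0.    1.    0.03]
 [ 0.    0.03 -1.  ]
 [-1.    0.   -0.  ]] [[301.70321226 125.31760736]]
```

View pics/s23.png

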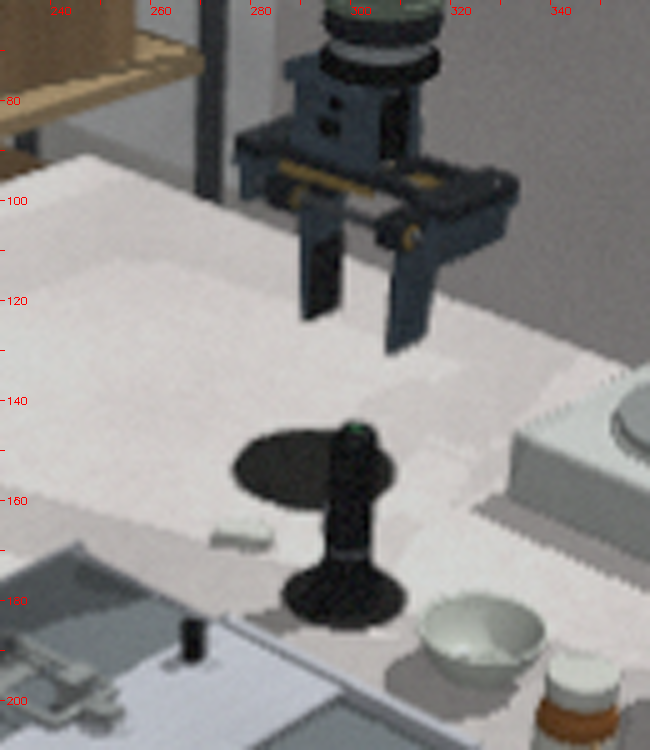

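Call:
move_arm:
  moves:
    - [[4, -0.1, 0], 0, 0.4]
    - [[8, -0.1, 0], 0, 0.4]
    - [[11, -0.1, 0], 0, 0.4]
    - [[12.5, -0.1, 0], 0, 0.4]
    - [[12.8, -0.1, 0], 0, 0.4]
    - [[12.8, -0.1, 0], 0, -0.1]
    - [[12.8, -0.1, 0], 0, -0.6]
    - [[12.8, -0.1, 0], 0, -0.6]
    - [[12.8, -0.1, 0], 0, -0.6]
    - [[12.8, -0.1, 0], 0, -0.6]
  force: 15

```text
time_s: 41.4
ee_pos: [515.0, 289.4, 163.1]
ee_rot: [119.4, 89.9, 30.9]
force: [0.1, -0.3, 3.9]
gripper_width: 33.2
```

```bash
python3 - <<'E'
from h import *
p,R,st=pose();print(p,st['force'],st['gripper_width'])
s=grab("scene","scene24"); crop(s,(230,80,360,210),5,"s24")
E
```

```text
[514.99093659 289.35927854 163.12674175] [ 0.09945303 -0.31301076  3.93495722] 33.24300424680469
```

View pics/s24.png

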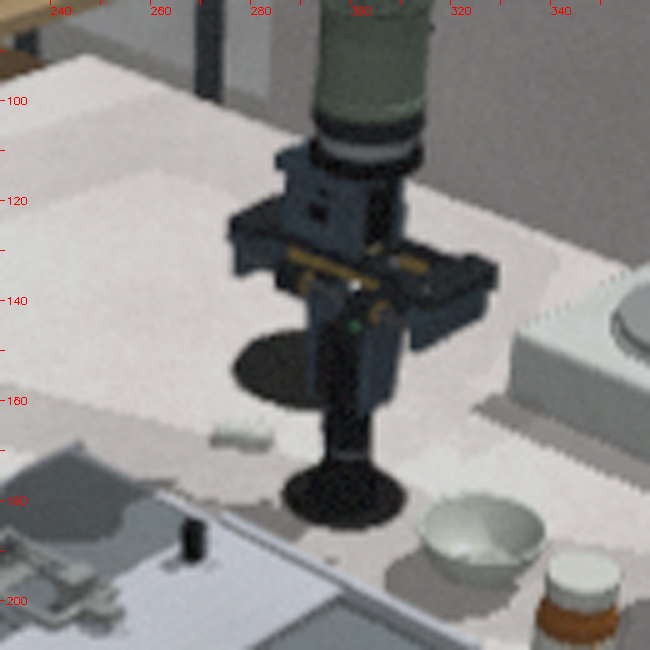

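Call:
move_arm:
  moves:
    - [[-1, 0, 0], 0, -0.7]
    - [[-3, 0, 0], 0, -0.7]
    - [[-5, 0, 0], 0, -0.7]
    - [[-5, 0, 2], 0, -0.7]
    - [[-5, 0, 5], 0, -0.7]
    - [[-5, 0, 8], 0, -0.7]
    - [[-5, 0, 11], 0, -0.7]
    - [[-5, 0, 13.5], 0, -0.7]
    - [[-5, 0, 14.5], 0, -0.7]
    - [[-5, 0, 14.5], 0, -0.7]

```text
time_s: 42.7
ee_pos: [518.0, 143.5, 211.9]
ee_rot: [-91.6, 89.9, 179.8]
force: [-0.1, 1.7, -2.7]
gripper_width: 33.1
```

```bash
python3 - <<'E'
from h import *
p,R,st=pose();print(p,st['force'],st['gripper_width'])
s=grab("scene","scene25"); crop(s,(210,80,340,210),5,"s25")
t=grab("top","top25"); crop(t,(150,150,280,270),5,"t25")
E
```

```text
[517.99940398 143.45960288 211.94461869] [-0.06447025  1.70444823 -2.68000184] 33.12660545280965
```

View pics/s25.png

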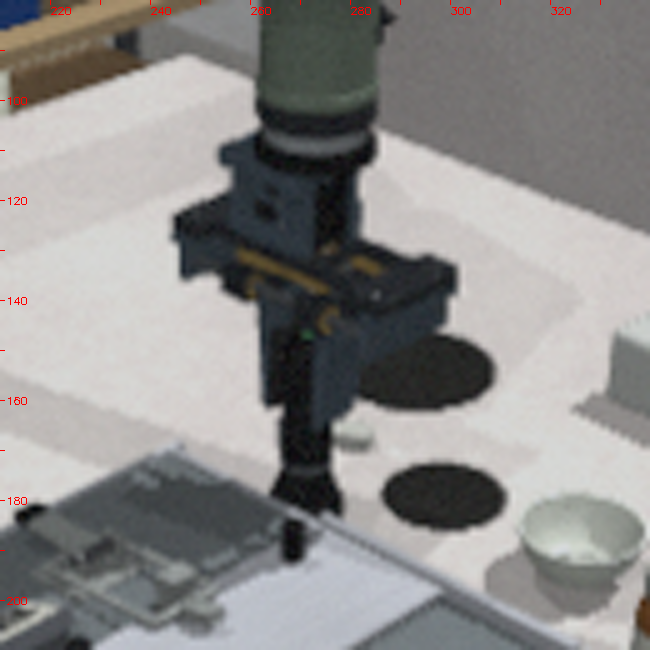

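View pics/t25.png

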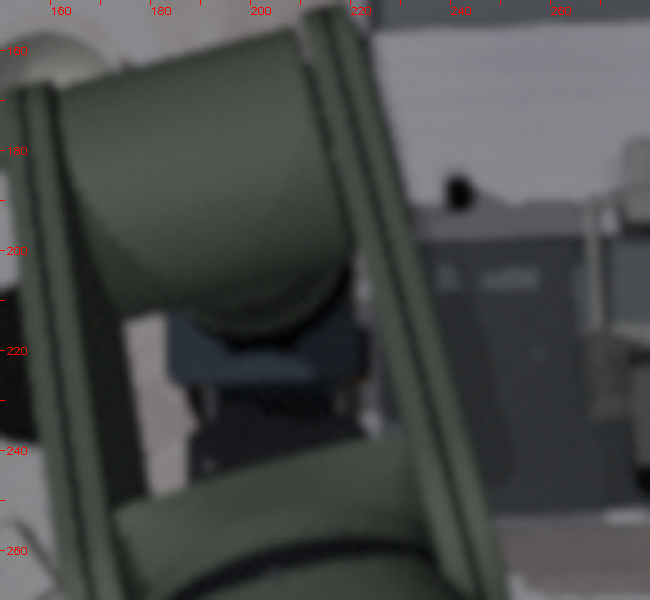

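Call:
move_arm:
  moves:
    - [[0, 0, 0.4], 0, -0.7]
    - [[0, 0, 0.8], 0, -0.7]
    - [[0, 0, 1.2], 0, -0.7]
    - [[0, 0, 1.6], 0, -0.7]
    - [[0, 0, 2.0], 0, -0.7]
    - [[0, 0, 2.4], 0, -0.7]
    - [[0, 0, 2.4], 0, -0.7]

```text
time_s: 43.68
ee_pos: [519.2, 119.8, 212.5]
ee_rot: [53.0, 90.0, -35.6]
force: [-0.3, 0.8, -1.7]
gripper_width: 33.4
```

```bash
python3 - <<'E'
from h import *
p,R,st=pose();print(p,st['force'],st['torque'],st['gripper_width'])
s=grab("scene","scene26"); crop(s,(230,110,310,200),7,"s26")
E
```

```text
[519.16366289 119.76684839 212.47637706] [-0.26507326  0.78939777 -1.72108043] [ 0.43723841 -0.01840635  0.01268807] 33.35854713928099
```

View pics/s26.png

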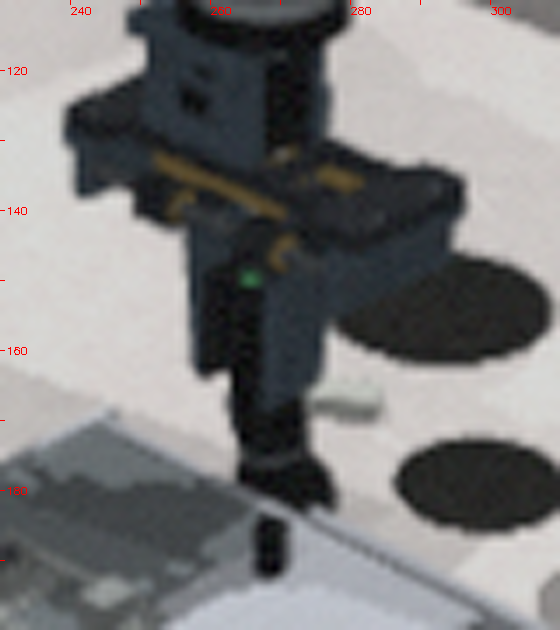

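Call:
move_arm:
  moves:
    - [[0, 0, 0.4], 0, -0.7]
    - [[0, 0, 0.8], 0, -0.7]
    - [[0, 0, 1.2], 0, -0.7]
    - [[0, 0, 1.6], 0, -0.7]
    - [[0, 0, 1.8], 0, -0.7]
    - [[0, 0, 1.8], 0, -0.7]

```text
time_s: 44.48
ee_pos: [519.5, 101.9, 212.3]
ee_rot: [-18.9, 90.0, -107.4]
force: [1.0, 3.1, -2.6]
gripper_width: 33.0
```

```bash
python3 - <<'E'
from h import *
p,R,st=pose();print(p,st['force'],st['torque'],st['gripper_width'])
s=grab("scene","scene27"); crop(s,(230,110,310,200),7,"s27")
E
```

```text
[519.47779172 101.91278002 212.28025323] [ 0.99028102  3.12119072 -2.57078372] [ 0.53849566 -0.10330749 -0.01338069] 33.04479498668481
```

View pics/s27.png

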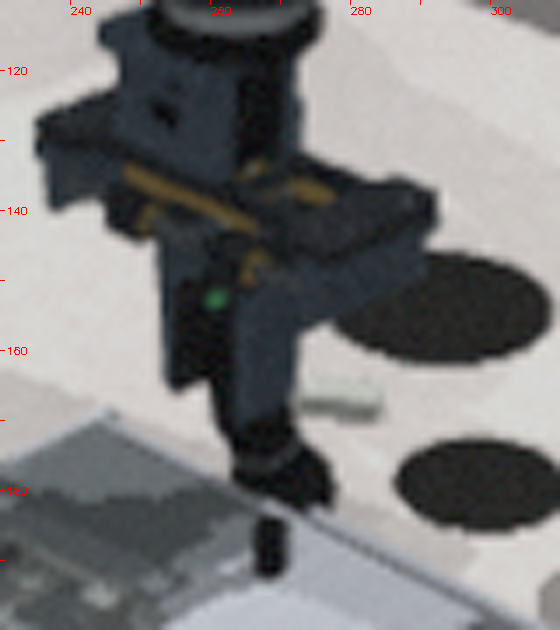

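```bash
python3 - <<'E'
from h import *
p,R,st=pose(); g=p-[0,0,60]
for th in(0,.1,.2,.3,.4,.5):
    a=np.array([0,-np.sin(th),np.cos(th)])
    print(th,proj("scene",[g+37*a,g-99*a, g-65*a]).round(1).tolist())
print("obs LED",216/7+230-.5,298/7+110-.5)
E
```

```text
0 [[262.2, 150.7], [261.8, 187.3], [261.9, 178.5]]
0.1 [[261.4, 151.1], [263.9, 186.0], [263.3, 177.7]]
0.2 [[260.6, 151.7], [266.0, 184.6], [264.7, 176.7]]
0.3 [[259.7, 152.3], [268.1, 182.9], [266.1, 175.6]]
0.4 [[258.9, 153.0], [270.1, 181.0], [267.4, 174.3]]
0.5 [[258.2, 153.9], [272.0, 178.9], [268.7, 173.0]]
obs LED 260.35714285714283 152.07142857142856
```

```bash
python3 - <<'E'
from h import *
p=np.array([518,143.46,211.9]); g=p-[0,0,60]
print(proj("scene",[g+[0,0,37],g-[0,0,65]]).round(1).tolist(), "obs LED",308/5+210-.5,333/5+80-.5,"ring",305/5+210-.5,470/5+80-.5)
E
```

```text
[[271.2, 146.3], [270.5, 173.8]] obs LED 271.1 146.1 ring 270.5 173.5
```

Call:
move_arm:
  moves:
    - [[0, 0, 0.3], 0, -0.7]
    - [[0, 0, 0.5], 0, -0.7]
    - [[0, 0, 0.5], 0, -0.7]
    - [[0, 0, -0.5], 0, -0.7]
    - [[0, 0, -3], 0, -0.7]
    - [[-4, 0, -6], 0, -0.7]
    - [[-8, 0, -6], 0, -0.7]
    - [[-11, 0, -6], 0, -0.7]
    - [[-11, 0, -6], 0, -0.7]

```text
time_s: 45.65
ee_pos: [518.6, 162.4, 324.7]
ee_rot: [89.3, 89.7, 0.8]
force: [-0.4, -0.0, -3.4]
gripper_width: 33.2
```

```bash
python3 - <<'E'
from h import *
p,R,st=pose();print(p,st['force'],st['torque'],st['gripper_width'])
s=grab("scene","scene28"); crop(s,(230,70,320,190),6,"s28")
g=p-[0,0,60]
for th in(0,.2,.3,.4,.5):
    a=np.array([0.03*np.sin(th),-np.sin(th),np.cos(th)])
    print(th,proj("scene",[g+37*a,g-65*a,g-99*a]).round(1).tolist())
L=W(np.load("case.npy")[6],-92,91); print(L)
E
```

```text
[518.55631995 162.36308038 324.70465403] [-0.38599255 -0.01025078 -3.35675456] [-0.1559515   0.02082096 -0.01379502] 33.20470795024408
0 [[276.5, 111.7], [275.6, 141.5], [275.3, 150.9]]
0.2 [[274.9, 112.6], [278.3, 139.8], [279.4, 148.3]]
0.3 [[274.1, 113.2], [279.7, 138.7], [281.4, 146.7]]
0.4 [[273.3, 113.9], [280.9, 137.5], [283.3, 144.8]]
0.5 [[272.6, 114.7], [282.2, 136.1], [285.2, 142.7]]
[ 523.95935706 -116.25896168   91.        ]
```

View pics/s28.png

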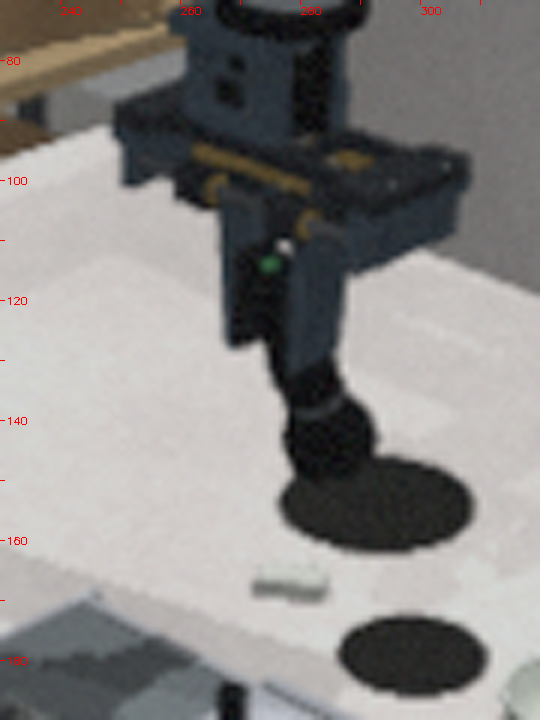

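```bash
python3 - <<'E'
from h import *
go([461.3,-117.9,248],YAW)
E
```

```text
t=45.7 q6=15 tcp [517.7 162.1 322.6] yang 1.5 -> delta cm [ 1.48 -6.38 27.84] turn rad -0.000 w 33.4 F [ 0.  -0.1 -2.9]
```

Call:
move_arm:
  moves:
    - [[0, -0.4, 2], 0.1, -0.7]
    - [[0, -0.9, 4], 0.22, -0.7]
    - [[0, -1.4, 6], 0.34, -0.7]
    - [[0, -1.9, 8], 0.46, -0.7]
    - [[0, -2.4, 10], 0.58, -0.7]
    - [[0, -2.9, 12], 0.7, -0.7]
    - [[0, -3.4, 14], 0.82, -0.7]
    - [[0, -3.9, 16], 0.94, -0.7]
    - [[0, -4.4, 18], 1.06, -0.7]
    - [[0, -4.9, 20], 1.18, -0.7]
    - [[0, -5.4, 22], 1.3, -0.7]
    - [[0, -5.8, 24], 1.4, -0.7]
    - [[0.5, -6.1, 26], 1.5, -0.7]
    - [[1, -6.3, 27.3], 1.571, -0.7]
    - [[1.4, -6.4, 27.8], 1.571, -0.7]
    - [[1.4, -6.4, 27.8], 1.571, -0.7]
    - [[1.4, -6.4, 27.8], 1.571, -0.7]

```text
time_s: 47.82
ee_pos: [461.1, -116.9, 308.1]
ee_rot: [-37.7, 90.0, 143.9]
force: [0.9, -0.3, -3.2]
gripper_width: 33.4
```

```bash
python3 - <<'E'
from h import *
go([461.3,-117.9,248],YAW+90)
p,R,st=pose()
g3=lambda im:np.clip(im.astype(float)*2.2,0,255).astype(np.uint8)
s=grab("scene","scene29"); crop(g3(s),(140,110,260,220),6,"s29")
t=grab("top","top29"); crop(t,(260,170,380,270),6,"t29")
g=p-[0,0,60]
for th in(.2,.3,.4,.5):
    a=np.array([-np.sin(th),-.027*np.sin(th),np.cos(th)])
    print(th,proj("scene",[g+37*a,g-65*a,g-99*a]).round(1).tolist(),proj("top",[g+37*a,g-65*a,g-99*a]).round(1).tolist())
E
```

```text
t=47.8 q6=73 tcp [ 461.1 -116.9  308.1] yang -88.5 -> delta cm [ 0.01  0.1  -0.02] turn rad 0.000 w 33.4 F [ 0.9 -0.3 -3.2]
0.2 [[190.8, 138.2], [197.7, 171.4], [199.9, 182.0]] [[333.7, 231.9], [324.2, 226.8], [321.5, 225.3]]
0.3 [[190.0, 138.1], [199.0, 171.7], [202.0, 182.5]] [[333.8, 233.8], [324.2, 223.9], [321.4, 221.0]]
0.4 [[189.2, 138.1], [200.4, 171.8], [203.9, 182.7]] [[333.8, 235.6], [324.1, 221.0], [321.3, 216.8]]
0.5 [[188.5, 138.3], [201.6, 171.7], [205.9, 182.6]] [[333.7, 237.3], [324.2, 218.2], [321.4, 212.7]]
```

View pics/s29.png

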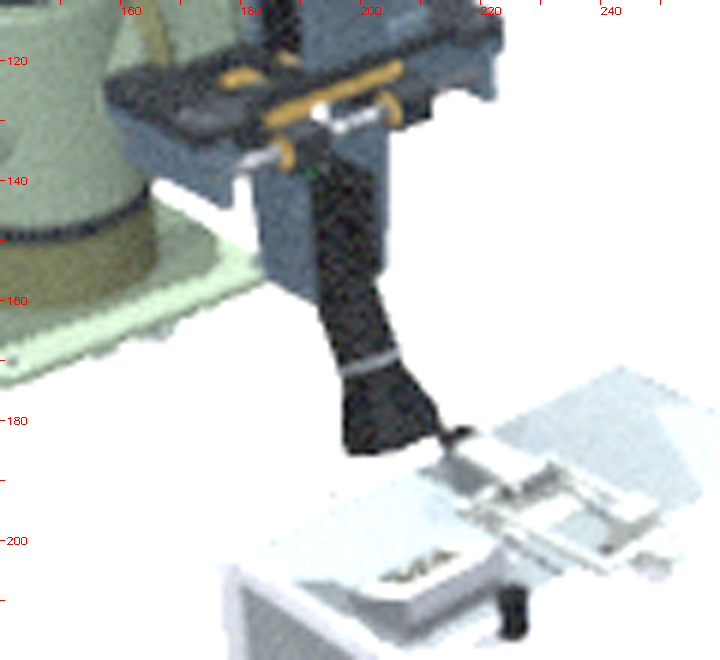

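View pics/t29.png

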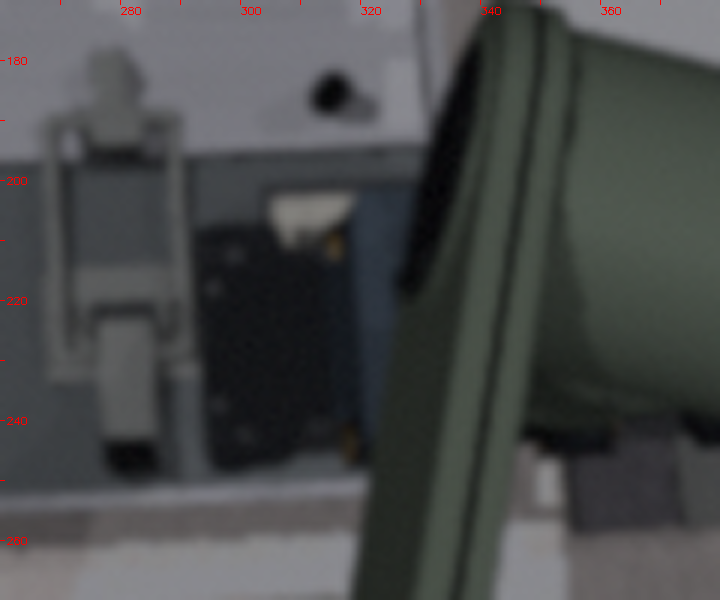

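Call:
move_arm:
  moves:
    - [[0.1, 0.05, 0.2], 0, -0.7]
    - [[0.2, 0.1, 0.4], 0, -0.7]
    - [[0.3, 0.1, 0.6], 0, -0.7]
    - [[0.3, 0.1, 0.6], 0, -0.7]
    - [[0.3, 0.1, 0.6], 0, -0.7]
    - [[0.3, 0.1, 0.6], 0, -0.7]
    - [[0.3, 0.1, 0.6], 0, -0.7]
    - [[0.3, 0.1, 0.6], 0, -0.7]
    - [[0.3, 0.1, 0.6], 0, -0.7]
    - [[0.3, 0.1, 0.6], 0, -0.7]
    - [[0.3, 0.1, 0.6], 0, -0.7]
    - [[0.3, 0.1, 0.6], 0, -0.7]
    - [[0.3, 0.1, 0.6], 0, -0.7]
    - [[0.3, 0.1, 0.6], 0, -0.7]
    - [[0.3, 0.1, 0.6], 0, -0.7]
    - [[0.3, 0.1, 0.6], 0, -0.7]
    - [[0.3, 0.1, 0.6], 0, -0.7]
    - [[0.3, 0.1, 0.6], 0, -0.7]
    - [[0.3, 0.1, 0.6], 0, -0.7]
    - [[0.3, 0.1, 0.6], 0, -0.7]

```text
time_s: 50.42
ee_pos: [455.2, -118.5, 305.4]
ee_rot: [-95.8, 90.0, 85.7]
force: [-1.1, 0.4, -2.5]
gripper_width: 33.6
```

```bash
python3 - <<'E'
from h import *
p,R,st=pose(); print(p)
g3=lambda im:np.clip(im.astype(float)*3,0,255).astype(np.uint8)
s=grab("scene","scene30"); crop(g3(s),(180,125,235,205),9,"s30")
E
```

```text
[ 455.18006178 -118.53589362  305.42274596]
```

View pics/s30.png

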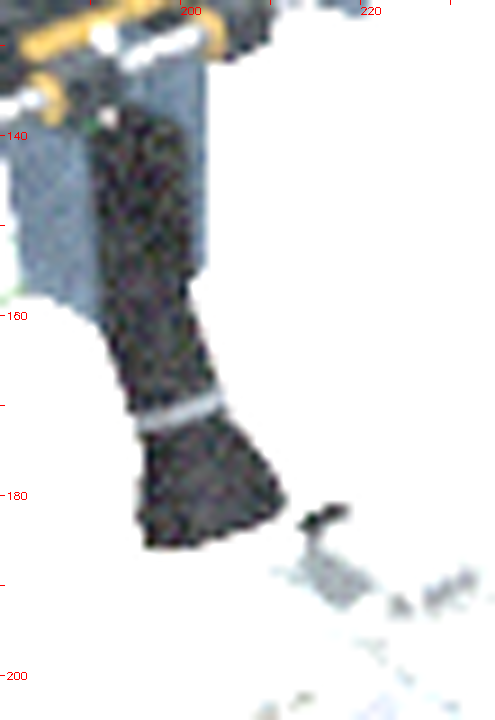

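```bash
cat > ov.py <<'E'
from h import *
def mesh(g,th,s0=99,roll=0):
    # axis leaning to case -x
    y=np.radians(YAW); ex=np.array([np.cos(y),np.sin(y),0]); ey=np.array([-np.sin(y),np.cos(y),0]); ez=np.array([0,0,1.])
    a=-np.sin(th)*ex+np.sin(roll)*ey+np.cos(th)*ez; a/=np.linalg.norm(a)
    u=np.cross(ey,a); u/=np.linalg.norm(u); v=np.cross(a,u)
    ph=np.linspace(0,2*np.pi,73)
    return lambda s,r: g+(s-s0)*a+r*(np.cos(ph)[:,None]*u+np.sin(ph)[:,None]*v), a
def draw(im,g,th,name,box,k,s0=99,roll=0,rings=((0,26),(12,26),(34,17),(128,17))):
    f,a=mesh(g,th,s0,roll); pts=np.vstack([proj("scene",f(s,r)) for s,r in rings])
    hull=cv2.convexHull(pts.astype(np.float32)).reshape(-1,2)
    x0,y0,x1,y1=box
    c=cv2.resize(im[y0:y1,x0:x1],None,fx=k,fy=k,interpolation=cv2.INTER_CUBIC)
    for s,r in rings:
        q=((proj("scene",f(s,r))+.5-[x0,y0])*k).astype(np.int32); cv2.polylines(c,[q],True,(0,0,255),1)
    cv2.imwrite(f"pics/{name}.png",c)
    return c
E
python3 - <<'E'
from ov import *
s=np.clip(cv2.imread("pics/scene30.png").astype(float)*3,0,255).astype(np.uint8)
g=np.array([455.2,-118.5,245.4])
box=(180,125,230,200)
ims=[draw(s,g,th,"x",box,5) for th in(.34,.42,.5)]
cv2.imwrite("pics/ov1.png",np.hstack(ims))
print(proj("scene",[[515,289.4,4+z] for z in(30,34,38,42)]))
E
```

```text
[[298.50172879 171.57763099]
 [298.5634394  170.60744414]
 [298.62533914 169.63466212]
 [298.68742896 168.65927281]]
```

View pics/ov1.png

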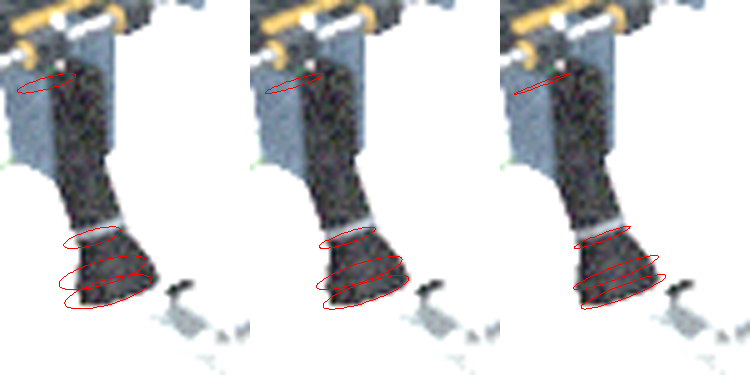

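Call:
move_arm:
  moves:
    - [[0.05, 0, 0.2], 0, -0.7]
    - [[0.1, 0, 0.4], 0, -0.7]
    - [[0.1, 0, 0.4], 0, -0.7]
    - [[0.1, 0, 0.4], 0, -0.7]
    - [[0.1, 0, 0.4], 0, -0.7]
    - [[0.1, 0, 0.4], 0, -0.7]
    - [[0.1, 0, 0.4], 0, -0.7]
    - [[0.1, 0, 0.4], 0, -0.7]
    - [[0.1, 0, 0.4], 0, -0.7]
    - [[0.1, 0, 0.4], 0, -0.7]
    - [[0.1, 0, 0.4], 0, -0.7]
    - [[0.1, 0, 0.4], 0, -0.7]
    - [[0.1, 0, 0.4], 0, -0.7]
    - [[0.1, 0, 0.4], 0, -0.7]
    - [[0.1, 0, 0.4], 0, -0.7]
    - [[0.1, 0, 0.4], 0, -0.7]

```text
time_s: 52.48
ee_pos: [451.2, -118.6, 304.4]
ee_rot: [-78.7, 90.0, 102.7]
force: [0.9, -0.0, -2.0]
gripper_width: 33.3
```

```bash
python3 - <<'E'
from h import *
go([518,162,262.6],YAW)
E
```

```text
t=52.5 q6=72 tcp [ 451.2 -118.6  304.4] yang -88.5 -> delta cm [ -1.82 -27.88  -7.4 ] turn rad 1.570 w 33.3 F [ 0.9 -0.  -2. ]
```

Call:
move_arm:
  moves:
    - [[0, 0, 2], 0, -0.7]
    - [[0, 0, 5], 0, -0.7]
    - [[0, 0, 8], 0, -0.7]
    - [[0, 0, 10.6], 0, -0.7]
    - [[0, 0, 10.6], 0, -0.7]
    - [[3, 0, 10.6], 0, -0.7]
    - [[6, 0, 10.6], 0, -0.7]
    - [[9, 0, 10.6], 0, -0.7]
    - [[9.9, 0, 10.6], 0, -0.7]
    - [[9.9, 0, 10.6], 0, -0.7]

```text
time_s: 53.72
ee_pos: [345.6, -121.4, 205.5]
ee_rot: [-73.7, 90.0, 107.8]
force: [-0.3, 0.5, -2.2]
gripper_width: 33.6
```

```bash
python3 - <<'E'
from h import *
p,R,st=pose(); print(p,st['force'],W(-192.5,-96,75))
s=grab("scene","scene31"); crop(s,(110,110,250,230),5,"s31")
t=grab("top","top31"); crop(t,(250,190,390,310),5,"t31")
E
```

```text
[ 345.57286915 -121.44463962  205.53767617] [-0.321385    0.49442456 -2.16342497] [ 425.67901243 -122.87056752   75.        ]
```

View pics/s31.png

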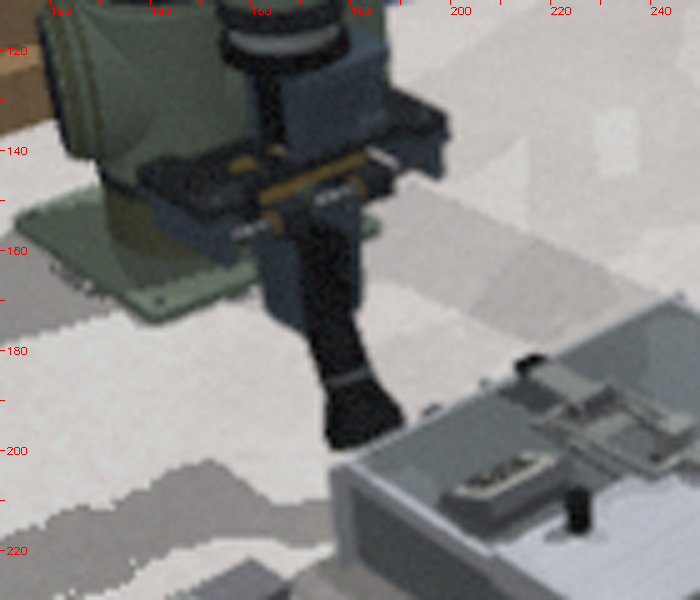

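View pics/t31.png

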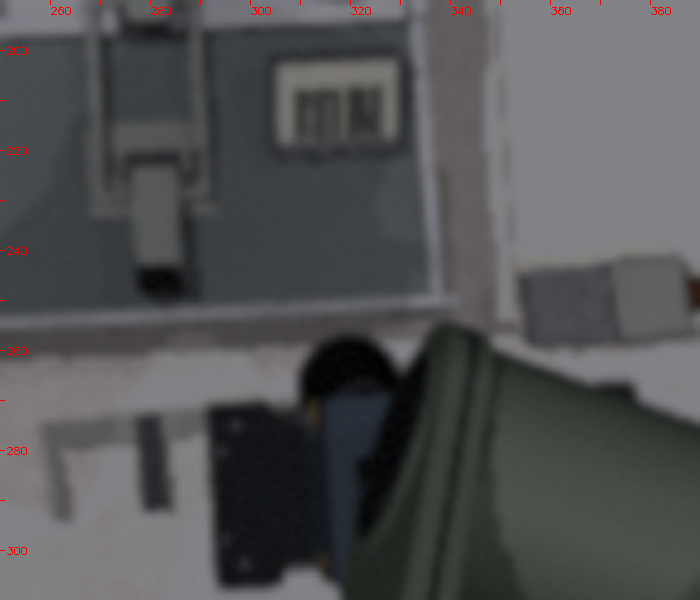

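Call:
move_arm:
  moves:
    - [[0, 0, -0.5], 0, -0.7]
    - [[0, 0, -1], 0, -0.7]
    - [[0, 0, -1.5], 0, -0.7]
    - [[0, 0, -2], 0, -0.7]
    - [[0, 0, -2.5], 0, -0.7]
    - [[0, 0, -3], 0, -0.7]
    - [[0, 0, -3.5], 0, -0.7]
    - [[0, 0, -4], 0, -0.7]
    - [[0, 0, -4], 0, -0.7]

```text
time_s: 54.95
ee_pos: [386.1, -120.4, 205.4]
ee_rot: [179.4, 89.9, 0.9]
force: [-0.9, 0.4, -2.7]
gripper_width: 33.5
```

```bash
python3 - <<'E'
from h import *
p,R,st=pose(); print(p,st['force'],st['torque'])
s=grab("scene","scene32"); crop(s,(130,110,230,230),6,"s32")
t=grab("top","top32"); crop(t,(280,220,360,300),6,"t32")
E
```

```text
[ 386.13525292 -120.36068986  205.44440626] [-0.9169523   0.42700102 -2.74173997] [ 0.00640093  0.54166745 -0.03735439]
```

View pics/s32.png

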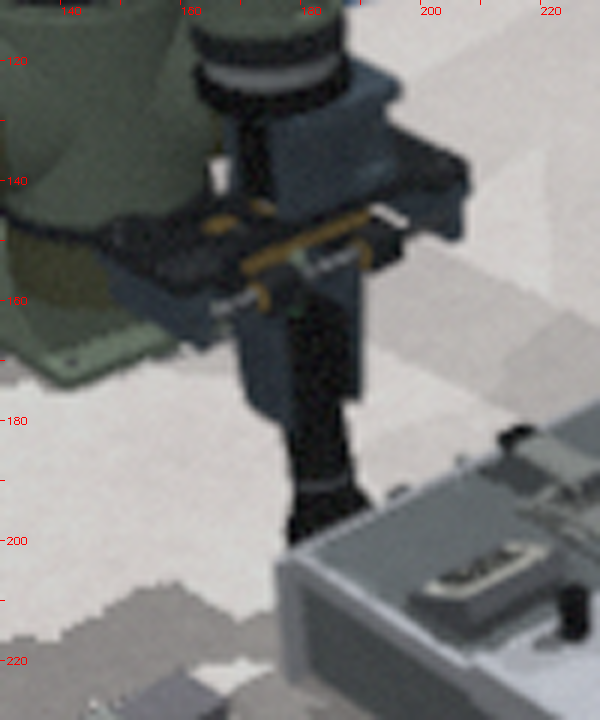

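View pics/t32.png

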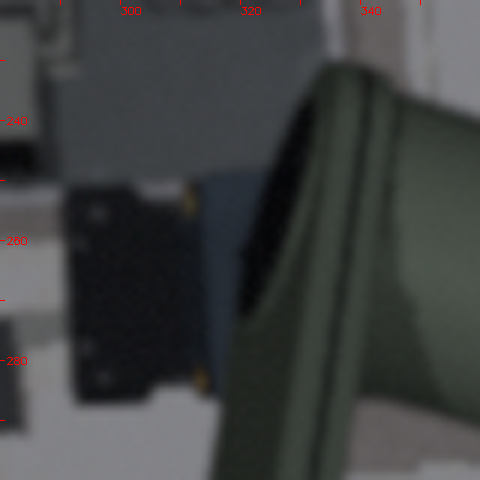

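Call:
move_arm:
  moves:
    - [[0, 0, -0.5], 0, -0.7]
    - [[0, 0, -1.0], 0, -0.7]
    - [[0, 0, -1.4], 0, -0.7]
    - [[0, 0, -1.4], 0, -0.7]

```text
time_s: 55.55
ee_pos: [399.8, -120.0, 205.4]
ee_rot: [179.3, 89.9, 0.8]
force: [-2.1, 0.0, -1.2]
gripper_width: 33.5
```

```bash
python3 - <<'E'
from h import *
p,R,st=pose(); print(p,st['force'],st['torque'])
E
```

```text
[ 399.81897309 -120.00445006  205.43410734] [-2.09053279  0.0183993  -1.17342119] [ 0.02864668  0.60918183 -0.01175139]
```

Call:
move_arm:
  moves:
    - [[0, 0, 0.5], 0, -0.7]
    - [[0, 0, 2], 0, -0.7]
    - [[0, 0, 4], 0, -0.7]
    - [[-4, 0, 5], 0, -0.7]
    - [[-8, 0, 5], 0, -0.7]
    - [[-12, 0, 5], 0, -0.7]
    - [[-12, 0, 5], 0, -0.7]
    - [[-12, 0, 5], 0, -0.7]

```text
time_s: 56.55
ee_pos: [347.7, -120.9, 324.2]
ee_rot: [-24.3, 89.9, 157.2]
force: [-0.3, -0.3, -2.6]
gripper_width: 33.8
```

```bash
python3 - <<'E'
from ov import *
p,R,st=pose(); print(p,st['force'],st['torque'])
s=grab("scene","scene33"); s=np.clip(s.astype(float)*2,0,255).astype(np.uint8)
g=p-[0,0,60]; c=proj("scene",g)[0].astype(int); box=(c[0]-30,c[1]-30,c[0]+30,c[1]+60)
ims=[draw(s,g,th,"x",box,5) for th in(-.1,0,.1)]
cv2.imwrite("pics/ov2.png",np.hstack(ims))
E
```

```text
[ 347.74624296 -120.94446482  324.18257034] [-0.34214578 -0.30832389 -2.61305127] [-0.06215567  0.1983221  -0.01500437]
```

View pics/ov2.png

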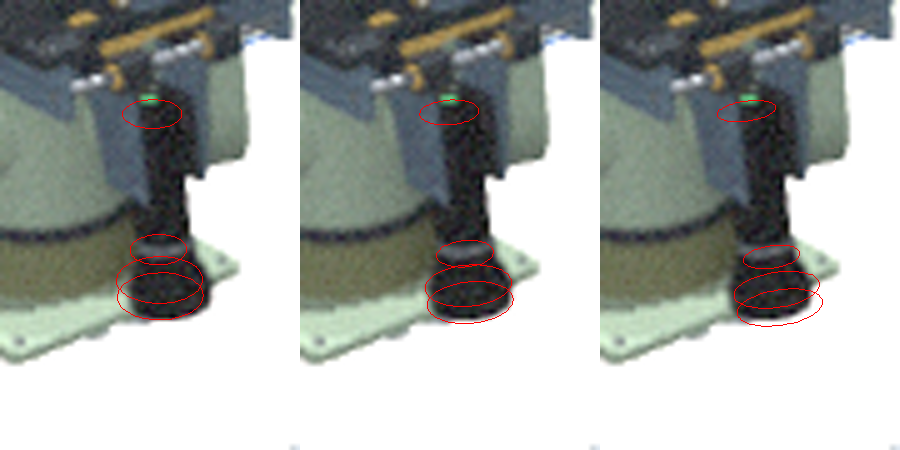

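```bash
python3 - <<'E'
from h import *
go([514,290,220],YAW+90)
go([514,290,104],YAW+90)
E
```

```text
t=56.6 q6=68 tcp [ 347.8 -120.9  323.8] yang -88.5 -> delta cm [  4.38 -40.65 -17.68] turn rad -0.001 w 33.6 F [-0.1  0.6 -2.4]
t=56.6 q6=68 tcp [ 347.8 -120.9  323.8] yang -88.5 -> delta cm [ 15.98 -40.63 -17.71] turn rad -0.001 w 33.6 F [-0.1  0.6 -2.4]
```

Call:
move_arm:
  moves:
    - [[0, -1.5, -0.6], 0, -0.7]
    - [[0, -4, -1.7], 0, -0.7]
    - [[0, -7, -3], 0, -0.7]
    - [[0, -10.5, -4.5], 0, -0.7]
    - [[0, -14, -6], 0, -0.7]
    - [[0, -17.5, -7.6], 0, -0.7]
    - [[0, -21, -9.1], 0, -0.7]
    - [[0, -24.5, -10.6], 0, -0.7]
    - [[0, -28, -12.2], 0, -0.7]
    - [[0, -31.5, -13.7], 0, -0.7]
    - [[0, -35, -15.2], 0, -0.7]
    - [[1, -38, -16.5], 0, -0.7]
    - [[3, -40, -17.4], 0, -0.7]
    - [[4.4, -40.65, -17.7], 0, -0.7]
    - [[4.4, -40.65, -17.7], 0, -0.7]
    - [[4.4, -40.65, -17.7], 0, -0.7]

```text
time_s: 58.6
ee_pos: [515.6, 288.9, 281.7]
ee_rot: [97.5, 90.0, -81.1]
force: [0.1, 0.5, -1.8]
gripper_width: 33.4
```

```bash
python3 - <<'E'
from ov import *
go([514,290,104],YAW+90)
p,R,st=pose()
s=grab("scene","scene34"); s=np.clip(s.astype(float)*2,0,255).astype(np.uint8)
g=p-[0,0,60]; c=proj("scene",g)[0].astype(int); box=(c[0]-30,c[1]-30,c[0]+30,c[1]+80)
ims=[draw(s,g,th,"x",box,5) for th in(-.05,.05)]
cv2.imwrite("pics/ov3.png",np.hstack(ims))
E
```

```text
t=58.6 q6=117 tcp [515.6 288.9 281.7] yang -88.6 -> delta cm [11.77 -0.12  0.15] turn rad -0.001 w 33.4 F [ 0.1  0.5 -1.8]
```

View pics/ov3.png

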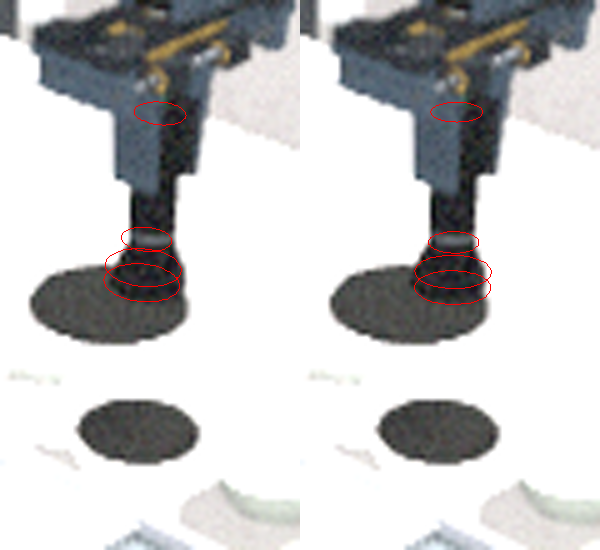

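Call:
move_arm:
  moves:
    - [[3, -0.1, 0.15], 0, -0.7]
    - [[6, -0.1, 0.15], 0, -0.7]
    - [[8.5, -0.1, 0.15], 0, -0.7]
    - [[10.2, -0.1, 0.15], 0, -0.7]
    - [[11, -0.1, 0.15], 0, -0.7]
    - [[11.3, -0.1, 0.15], 0, -0.7]
    - [[11.3, -0.1, 0.15], 0, -0.7]

```text
time_s: 59.52
ee_pos: [514.5, 290.7, 169.2]
ee_rot: [-152.0, 89.9, 29.5]
force: [0.2, -0.4, -2.6]
gripper_width: 34.0
```

```bash
python3 - <<'E'
from h import *
p,R,st=pose(); print(p,st['force'])
s=grab("scene","scene35"); crop(np.clip(s.astype(float)*2,0,255).astype(np.uint8),(260,120,340,200),7,"s35")
E
```

```text
[514.5300436  290.67686762 169.23391715] [ 0.21121003 -0.39388095 -2.63291752]
```

View pics/s35.png

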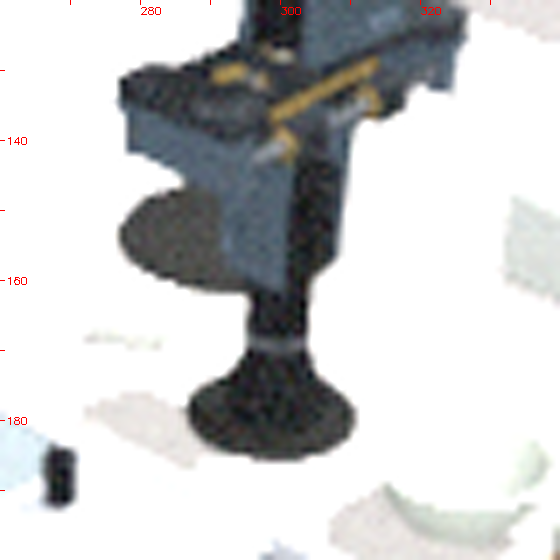

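Lower in small steps to contact.

Call:
move_arm:
  moves:
    - [[0.2, 0, 0], 0, -0.7]
    - [[0.3, 0, 0], 0, -0.7]
    - [[0.3, 0, 0], 0, -0.7]

```text
time_s: 59.95
ee_pos: [514.1, 290.6, 165.4]
ee_rot: [-28.3, 90.0, 153.2]
force: [-0.7, 0.2, -2.2]
gripper_width: 33.0
```

Call:
move_arm:
  moves:
    - [[0.1, 0, 0], 0, -0.7]
    - [[0.2, 0, 0], 0, -0.7]
    - [[0.2, 0, 0], 0, -0.7]

```text
time_s: 60.32
ee_pos: [514.3, 290.7, 163.9]
ee_rot: [-152.2, 90.0, 29.2]
force: [-1.0, -0.3, 0.4]
gripper_width: 33.1
```

Call:
move_arm:
  moves:
    - [[0.1, 0, 0], 0, -0.7]
    - [[0.15, 0, 0], 0, -0.7]
    - [[0.15, 0, 0], 0, -0.7]

```text
time_s: 60.7
ee_pos: [514.9, 290.7, 163.7]
ee_rot: [-163.6, 89.8, 17.9]
force: [-1.0, -1.0, 8.3]
gripper_width: 33.1
```

Call:
move_arm:
  moves:
    - [[0, 0, 0], 0, -0.4]
    - [[0, 0, 0], 0, -0.1]
    - [[0, 0, 0], 0, 0.2]
    - [[0, 0, 0], 0, 0.4]
    - [[0, 0, 0], 0, 0.4]
    - [[-3, 0, 0], 0, 0.4]
    - [[-8, 0, 0], 0, 0.4]
    - [[-13, 0, 0], 0, 0.4]
    - [[-18, 0, 0], 0, 0.4]
    - [[-20, 0, 4], 0, 0.4]
    - [[-20, 0, 9], 0, 0.4]
    - [[-20, 0, 12], 0, 0.4]
    - [[-20, 0, 12], 0, 0.4]

```text
time_s: 62.32
ee_pos: [392.6, 287.4, 362.5]
ee_rot: [-138.2, 90.0, 43.4]
force: [1.0, 0.3, 0.8]
gripper_width: 63.9
```

```bash
python3 - <<'E'
from ov import *
p,R,st=pose(); print(p,st['force'])
s=grab("scene","scene36"); b=np.clip(s.astype(float)*2,0,255).astype(np.uint8)
ims=[draw(b,np.array([514.5,290,103]),0,"x",(265,130,345,220),4,rings=((0,45),(0,26),(12,26),(34,17),(128,17),(136,15)))]
cv2.imwrite("pics/ov4.png",ims[0])
crop(s,(100,120,350,310),3,"s36")
t=grab("top","top36"); cv2.imwrite("pics/t36.png",np.clip(t[90:320].astype(float)*1.4,0,255).astype(np.uint8))
E
```

```text
[392.60798641 287.36966339 362.51981339] [1.03489797 0.27522297 0.76162515]
```

View pics/ov4.png

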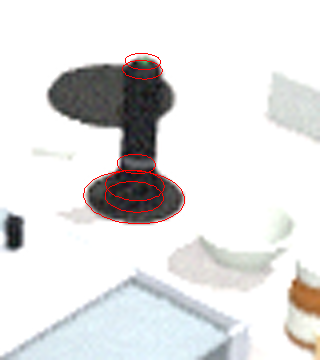

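View pics/s36.png

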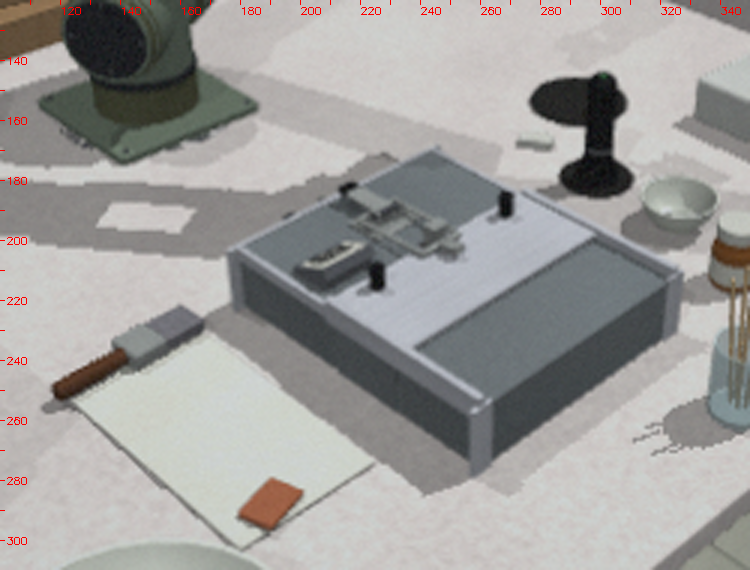

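View pics/t36.png

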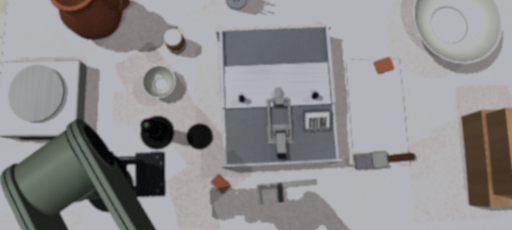

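```bash
python3 - <<'E'
from ov import *
p=np.load("case.npy");c,s_=np.cos(p[2]),np.sin(p[2])
def C(w): d=w[:2]-p[:2]; return np.array([c*d[0]+s_*d[1],-s_*d[0]+c*d[1],w[2]]).round(1)
for A in(-.05,0,.05,.1,.2): print(A,proj("scene",W(-117.5-60*np.cos(A),0,91+60*np.sin(A))).round(1),proj("top",W(-117.5-60*np.cos(A),0,91+60*np.sin(A))).round(1))
for q in((268.7,190.5),(288,189.7)): print("bar",[C(onz("top",np.array(q)-.5,z)) for z in(90,95,100)])
# silhouette IoU fit on scan image
im=cv2.imread("pics/scene30.png"); 
box=(188,162,216,190)
m=(im.max(2)<75).astype(np.uint8); m=m[box[1]:box[3],box[0]:box[2]]
print(m.sum()); print("\n".join("".join("#" if v else "." for v in r) for r in m))
E
```

```text
-0.05 [[215.2 183.2]] [[280.8 246.3]]
0 [[215.1 182.4]] [[280.9 246.2]]
0.05 [[215.1 181.6]] [[281.  246.1]]
0.1 [[215.1 180.8]] [[281.1 245.9]]
0.2 [[215.2 179.3]] [[281.3 245.4]]
bar [array([-38.8,  23.5,  90. ]), array([-39.7,  23.8,  95. ]), array([-40.6,  24.1, 100. ])]
bar [array([-38.8, -24.2,  90. ]), array([-39.7, -23.6,  95. ]), array([-40.6, -23.1, 100. ])]
330
...############.............
....###########.............
....############............
....############............
.....###########............
.....############...........
.....############...........
......###########...........
......############..........
.......###########..........
.......############.........
.......#############........
.......#############........
........#############.......
........##############......
........###############.....
.......################.....
.......#################....
.......#################....
.......#################....
.......################...##
.......##############....###
........##########........##
........#######...........##
..........................##
.........................###
..........................##
........................####
```

```bash
python3 - <<'E'
from ov import *
from scipy.optimize import minimize
im=cv2.imread("pics/scene30.png"); k=8
x0,y0,x1,y1=190,163,213,189
up=cv2.resize(im[y0:y1,x0:x1],None,fx=k,fy=k,interpolation=cv2.INTER_CUBIC).max(2)
obs=up<95
g0=np.array([455.2,-118.5,245.4]); L=W(np.load("case.npy")[6],-92,91)
def mask(q):
    th,ro,dx,ds=q
    f,a=mesh(g0+np.array([dx,0,0]),th,99+ds,ro); m=np.zeros(up.shape,np.uint8)
    for A,B in(((0,26),(12,26)),((12,26),(34,17)),((34,17),(70,17))):
        pts=np.vstack([proj("scene",f(*A)),proj("scene",f(*B))]); h=cv2.convexHull((((pts+.5-[x0,y0])*k)).astype(np.int32)); cv2.fillConvexPoly(m,h,1)
    return m.astype(bool),a
cost=lambda q:(mask(q)[0]^obs).mean()+ .002*(q[1]/.1)**2+.002*(q[2]/4)**2+.002*(q[3]/4)**2
for th in(.3,.4,.5):
    r=min((minimize(cost,[th,ro,0,0],method="Nelder-Mead",options=dict(initial_simplex=np.array([[th,ro,0,0],[th+.1,ro,0,0],[th,ro+.1,0,0],[th,ro,5,0],[th,ro,0,5]]),maxiter=400)) for ro in(-.05,.05)),key=lambda r:r.fun)
    q=r.x;a=mask(q)[1]; g=g0+[q[2],0,0]; nose=g-(99+q[3])*a
    d=L-nose; n=Rn.from_euler('z',YAW,degrees=True).apply([-np.sin(.4),0,np.cos(.4)])
    print(r.fun.round(4),q.round(3),"along",(d@a).round(1),"off axis",(d-(d@a)*a).round(1),"angle",np.arccos(a@n).round(3))
E
```

```text
0.0574 [ 0.414 -0.038  3.353 -0.991] along -69.6 off axis [-1.7 -5.9 -1.1] angle 0.04
0.0539 [ 4.780e-01  1.000e-03  3.078e+00 -4.680e-01] along -68.8 off axis [-11.2   0.4  -5.8] angle 0.078
0.0526 [0.531 0.028 1.991 0.73 ] along -67.2 off axis [-17.8   4.7 -10.5] angle 0.134
```

```bash
cat > jf.py <<'E'
from h import *
from scipy.optimize import minimize
k=6
V=[("scene28",np.array([518.1,162.2,263.5]),1.5,(270,133,294,146)),("scene29",np.array([461.1,-116.9,248.1]),-88.5,(190,163,213,189)),("scene30",np.array([455.2,-118.5,245.4]),-88.5,(190,163,213,189))]
# lean dir = yang-90 ; jaw dir = yang
data=[]
for n,g,ya,b in V:
    im=cv2.imread(f"pics/{n}.png"); x0,y0,x1,y1=b
    data.append(cv2.resize(im[y0:y1,x0:x1],None,fx=k,fy=k,interpolation=cv2.INTER_CUBIC).max(2)<85)
def geo(q,g,ya):
    th,ro,dl,ds=q
    l=np.array([np.cos(np.radians(ya-90)),np.sin(np.radians(ya-90)),0]); j=np.array([np.cos(np.radians(ya)),np.sin(np.radians(ya)),0])
    a=np.sin(th)*l+np.sin(ro)*j+np.cos(th)*np.array([0,0,1]); a/=np.linalg.norm(a)
    return g+dl*l-(99+ds)*a,a
def mask(q,i):
    n,g,ya,b=V[i]; no,a=geo(q,g,ya); u=np.cross([1,0,0],a);u/=np.linalg.norm(u);v=np.cross(a,u)
    ph=np.linspace(0,2*np.pi,60);f=lambda s,r:no+s*a+r*(np.cos(ph)[:,None]*u+np.sin(ph)[:,None]*v)
    m=np.zeros(data[i].shape,np.uint8)
    for A,B in(((0,26),(12,26)),((12,26),(34,17)),((34,17),(72,17))):
        pts=np.vstack([proj("scene",f(*A)),proj("scene",f(*B))]); cv2.fillConvexPoly(m,cv2.convexHull(((pts+.5-b[:2])*k).astype(np.int32)),1)
    return m.astype(bool)
def cost(q): return np.mean([(mask(q,i)^data[i]).mean() for i in range(3)])+.002*(q[1]/.05)**2+.002*(q[2]/4)**2+.002*(q[3]/4)**2
if __name__=="__main__":
    L=W(np.load("case.npy")[6],-92,91)
    for th in(.3,.38,.46,.54):
        I=np.array([[th,0,0,0],[th+.08,0,0,0],[th,.06,0,0],[th,0,4,0],[th,0,0,4]])
        r=minimize(cost,I[0],method="Nelder-Mead",options=dict(initial_simplex=I,maxiter=300)); q=r.x
        no,a=geo(q,V[2][1],-88.5); d=L-no; print(r.fun.round(4),q.round(3),"along",(d@a).round(1),"off",(d-(d@a)*a).round(1))
        no,a=geo(q,np.array([451.2,-118.6,244.4]),-88.5); d=L-no; print("   hold2 off",(d-(d@a)*a).round(1))
E
python3 jf.py
```

```text
0.0633 [ 0.463  0.013 -3.164 -0.608] along -69.1 off [-9.1 -1.9 -4.6]
   hold2 off [-5.5 -1.8 -2.8]
0.0646 [ 0.462  0.003 -1.917 -0.171] along -69.2 off [-8.1 -0.2 -4. ]
   hold2 off [-4.5 -0.1 -2.2]
0.0637 [ 0.488  0.014 -0.506  0.509] along -68.9 off [-10.7  -2.2  -5.7]
   hold2 off [-7.1 -2.2 -3.8]
0.0638 [ 0.493  0.01  -1.211  0.688] along -68.3 off [-11.9  -1.6  -6.4]
   hold2 off [-8.4 -1.5 -4.5]
```

```bash
python3 - <<'E'
from h import *
st=status.state(); print(st['time_s'],st['force'],st['gripper_width'])
print(env.job_done())
E
```

```text
62.425 [ 0.63802871 -0.10816306  0.29269378] 64.13018125509521
the job is handed in; nothing more can be done
None
```

I completed every step of the task and handed the job in at about 62 s of the 210 s allowed. No verdict is reported at hand-in, so the points below come from my own checks.

- **Finds:** two were present, the beaker (find1) and the weight (find2). I lowered both onto the well floor until contact showed, then released them. The pictures showed them standing there before I closed the lid.
- **Lid:** opened to its stop, then closed to its stop, which read about 11 N. The knob and keeper pixels matched the home position.
- **Latch:** with the lever still raised, I laid the loop over the keeper. The bar then measured about 21 to 23 mm behind the keeper, near my upper target of 22 mm but inside the 30 mm limit. I pressed the lever flat against its stop (28 N), and the lever and loop pixels agree with flat and tight. The tight bar measured about 0 mm behind the keeper's rest position, where 4 mm is expected. I put that down to the sprung post but could not confirm it.
- **Scan:** the tool cannot tilt, so I pivoted the scanner in the grip against the case wall. I then held it about 69 mm off the label for about 2 s, and again for about 1.7 s shifted 4 mm.
    - The picture fits put the tilt at 0.41 to 0.53 rad, where 0.40 is square. The best joint fit was 0.46 to 0.49.
    - By the joint fit, the axis was about 9 to 14 mm off the label's centre in the first hold and 5 to 10 mm in the second. A fit of the first hold's picture alone allowed up to about 20 mm, so that hold is the less certain one.
- **Scanner return:** I straightened it against the case front, set it on the middle-sized pad and released it. The last picture shows it upright and close to the pad's centre.
- **Other objects:** nothing else visibly moved, and the gripper finished clear of everything.

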